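Fetch the maple strips for a glue-up from the lipped rack

TASK

Clear the gluing board: put the sanding block and the little plane that lie on it into the blue tool tray. Turn the red keeper knob on the strip rack clockwise until it clicks over and the metal arm stands clear of the strips, then fetch every maple strip in the rack: lift its exposed end over the front lip, draw it out endwise from under the hood, and lay the strips flat, side by side and parallel to the fence, wholly on the gluing board; when the rack is empty turn the keeper back until it clicks home, and leave the other things on the bench as they are.

Things in the scene. Friction and masses are not known exactly. Their poses are not given: they have to be found in the camera images.
- rack: Grey and brown strip rack fixed to the bench, 225 x 190 mm. Origin on the bench, x across the lanes, z up; its mouth looks to its own -y. Floor 8 mm above the bench. Three lanes along y at x = -52, 0, +52 mm. Between lip and hood (y = -90 to 0) the lanes are open from above, with no walls between. A strip lies half in its tunnel, half exposed.
- rack_lip (a point): Middle of the top of the rack's dark front lip, which runs along the rack's x at y = -90 to -97 mm; its top is 22 mm above the bench, 14 mm above the floor.
- rack_hood (a point): Middle of the lower front edge of the hood (rack y = 0). The hood spans y = 0 to 82 mm: one tunnel per lane, 29 mm wide, ceiling 28 mm above the floor, hood top 41 mm above the bench, back wall at 82 mm. A strip can be neither lifted out nor drawn out level: raise its exposed end over the lip and draw it to -y, its hidden end low until out of the tunnel.
- keeper (a joint): Angle of the red keeper knob with its aluminium arm about the vertical, rad: 0 = locked (arm across all strips, 3 mm above them), growing clockwise from above to 1.45 = released (arm points along the rack's -y, beside the lanes). Detent: a spring drives it to the nearer end; the hump is at 0.725 and takes 0.06 N m; past it, it snaps to the end and stays.
- keeper_grip (a point): Point on the keeper's vertical axis, 52 mm above the bench, in the middle of the knob's bar grip (42 mm long in the direction of the arm, 13 mm wide, from 34 to 66 mm above the bench). The axis is at x = -110, y = -40 mm of the rack. The arm (13 mm wide, 29 to 34 mm above the bench) is fixed to the bar's underside.
- keeper_tip (a point): Point near the arm's free end, 177 mm from the axis; the horizontal line from keeper_grip to it is the direction of arm and bar (locked: 0.12 rad clockwise of the rack's +x).
- strip_a: Pale maple strip, 24 x 155 x 18 mm, loose, 30 to 65 g; origin in the middle of its underside, long axis = its own y, z up as it lies in the rack. In one of the rack's lanes at the start, or absent (two or three are there).
- strip_b: Pale maple strip, 24 x 155 x 18 mm, loose, 30 to 65 g; origin in the middle of its underside, long axis = its own y, z up as it lies in the rack. In one of the rack's lanes at the start, or absent (two or three are there).
- strip_c: Pale maple strip, 24 x 155 x 18 mm, loose, 30 to 65 g; origin in the middle of its underside, long axis = its own y, z up as it lies in the rack. In one of the rack's lanes at the start, or absent (two or three are there).
- strip_a_mid (a point): Centre of strip_a, 9 mm above its underside.
- strip_b_mid (a point): Centre of strip_b, 9 mm above its underside.
- strip_c_mid (a point): Centre of strip_c, 9 mm above its underside.
- board: Grey gluing board fixed to the bench, 190 (x) x 230 (y) mm, 12 mm thick; origin under its centre on the bench, z up. A dark fence runs along y at its far edge, x = +83 to +95 mm, top 26 mm above the bench. Four thin dark lines along y bound lanes whose middles are at x = -49, 0, +49 mm; any place on the board will do.
- sand_block: Brown sanding block lying on the board, a plain box 39 (x) x 72 (y) x 27 (z) mm, loose; origin in the middle of its underside, z up.
- finger_plane: Little yellow plane standing on the board, loose: a body 24 (x) x 60 (y) mm with upright sides up to 21 mm, to be gripped across its 24 mm, and above it a narrower iron and wedge up to 36 mm; origin in the middle of its underside, z up.
- tool_tray: Low blue open tray fixed to the bench right of the board, 160 (x) x 100 (y) mm, walls 4 mm thick and 16 mm high, floor 4 mm thick; origin under its centre on the bench.
- small_bottle: Bystander: small white-capped bottle, upright, 38 mm wide, 97 mm high.
- glue_bottle: Bystander: white glue bottle with orange tip, upright, 49 mm wide, 156 mm high.
- drop_bottle: Bystander: small dropper bottle, upright, 32 mm wide, 88 mm high.

How it is judged:
By the outcome, as a careful person would: the job done as asked, in the order asked, and still so for the second after the job is handed in, with the robot touching nothing.
Of strip_a, strip_b, strip_c only 2 to 3 are there at a start; the rules pass over those that are not, and their reading is None.
At some moment in a run one of strip_a, strip_b, strip_c may be knocked a few centimetres aside while the robot is not near it.
Once in a run the grip may slacken for a moment while it holds something.
It also fails if it takes over 208 s, if anything falls off the work surface, if the arm or the gripper's body presses on something with over 40 N, if the wrist force passes 120 N, or if a joint passes its speed limit or range.

ROBOT

A 7-joint arm with a two-finger parallel gripper is mounted at the origin on a cart in front of the work surface, level with it; the furniture and walls round the work are solid. World frame = base frame: x ahead of the robot, y to its left, z up, the work surface at z = 0. Lengths are in mm, angles in rad, forces in N, time in s.
With the tool pointing down it reaches from about 375 to 925 mm from the base axis. Payload 3.1 kg.
Tool frame: the origin (TCP) lies at the very end of the fingers, on their centre line; the grasp point (between the pads) lies 19 mm behind it (r.grip_depth is the distance from the TCP to the grasp point, in mm); z points along the fingers, y is the line along which they close (so a half turn about z gives the same grasp; the last joint's range is limited). The gripper opens to 85 mm and grips with 20 to 120 N. Pads are 22 mm wide; open, the fingers measure 114 mm over their backs; the gripper's body (76 mm by 85 mm) begins 54 mm behind the grasp point. The pads swing forward as they close: fully open they stand 13 mm farther back than shut.
Start: joints at [-1.221, 0.383, 0.044, 1.598, -0.018, 1.161, -0.05], TCP at [281.418, 585.924, 231.269] pointing down, gripper open.
Joint ranges: [-2.61, 2.61], [-0.41, 2.15], [-1.48, 1.57], [0, 2.5], [-1.57, 4.71], [0.05, 1.97], [-2.85, 2.85]. Speed limits (rad/s): [2.79, 2.79, 3.14, 3.14, 3.14, 3.14, 3.14].

INTERFACE

Orientations are given as a unit quaternion [x, y, z, w].
In Python, from bench import monitor, eyes, r gives the robot as it stands.
- The arm moves only by the tool servo_tool, never from a script. Its argument "series" is a list that holds one entry, the list of rows, each a list of 6 numbers: the shift along the tool's x, y, z in units of 30 mm (1.0 is 30 mm), then the turn, a rotation vector about the tool's x, y, z in units of 5 degrees (1.0 is 5 degrees). In form: [[[x, y, z, wx, wy, wz], ...]]. A call has exactly 8 rows; each row is the pose to reach, as a shift and turn from the pose commanded when the call began, along the tool's axes at that moment; what a row does not reach only later rows make up. A row lasts 1/10 s, in which the tool goes at most 50 mm and 8.59 degrees, less where a joint would pass 70% of its speed; a pose out of reach is approached as far as the arm can. A call with a gripper value outside its range is refused whole. "gripper" is the closure in counts, from 0 (fully open) to 255 (shut), set as the call begins (left out, the last holds). The fingers move at their own pace and stop on an object; "grip_force" is the grip in N (left out, the last holds). Time passes only in rows, so rows that repeat a pose let the fingers close, or fill a call up. It gives the time, the measured TCP pose, the force, the opening and the grip force at its end, in the units of the state.
- monitor.observe(): the state, without advancing time (a new reading comes with each control period).
- eyes.capture(name): name is "scene" or "top"; returns a dict with "img" (400x640x3 uint8, red, green, blue), "range_z" (400x640 float32, mm along the optical axis (not along the pixel's ray), 0 where there is no reading), "K" (3x3 intrinsics, pixels), "world_to_cam" (4x4, takes a point from world to camera coordinates). Camera axes: x right, y up, looking along -z (the intrinsics and any distortion apply to the point x, -y, -z); pixel columns grow to the right and rows downward; lengths in mm; the calibration is good to about 2 mm. A picture is of the moment at which its call begins.
- r.finish_job(): hands the job in; it is judged then, once.
The state is a dict: "time_s": time; "qpos": joint angles; "joint_vel": joint speeds; "effort": joint torques, N m; "eef_pos": TCP position; "tool_rot": TCP orientation; "force": force on the tool from outside, world axes, zero at the start; "ft_torque": the same for the moment, N m; "opening": opening from 0.0 (shut) to 1.0 (fully open); "finger_force": force on a finger pad.
Only numpy, scipy, OpenCV 4.12 (cv2) and the standard library are available. Lean on these libraries where they do the work, as an engineer would, in place of code of your own. Each camera call takes 0.05 s, during which the arm holds its last target. There are 200 camera calls.

## Working session

There is one attempt and no reset: what is moved stays moved. The work goes in short steps, Python scripts to look and compute and a tool call to move; the robot and the scene stay as the last step left them, time stands still between calls to the robot, and variables do not carry over. Pictures are saved under pics/ and viewed, at most 14 in all, crops included, and the job is handed in when it is done.

Besides the shell and the picture viewer there is one more tool, called after ">>>" as name(argument=value, ...) on one line, values as JSON. servo_tool: Moves the arm, as the interface text tells. Its arguments: {"type":"object","properties":{"series":{"type":"array","items":{"type":"array","items":{"type":"array","items":{"type":"number"}}}},"gripper":{"type":"number"},"grip_force":{"type":"number"}},"required":["series"]}

```bash
ls; mkdir -p pics; python3 - <<'E'
from bench import monitor, eyes, r
import cv2
print(monitor.observe())
for n in("scene","top"):
    c=eyes.capture(n); cv2.imwrite(f"pics/{n}0.png",c["img"][:,:,::-1]); print(c["K"],c["world_to_cam"], [k for k in c])
E
```

```text
pics
{'time_s': 0.0, 'qpos': array([-1.2208276 ,  0.3838231 ,  0.04380531,  1.59956797, -0.0179015 ,
        1.16120875, -0.04990006]), 'joint_vel': array([-0.00135689, -0.00095274, -0.00187183,  0.00184428,  0.00175918,
        0.00104723, -0.0003473 ]), 'effort': array([-1.21139906e-04, -4.33464932e+01,  1.02426365e+00, -2.49506861e+01,
        1.04006138e-02,  1.15536127e-02, -1.22743211e-05]), 'eef_pos': array([281.00185799, 585.07686317, 229.89719123]), 'tool_rot': array([ 2.21966947e-01,  9.75053314e-01, -1.28764612e-03, -2.27646829e-04]), 'force': array([-0.31767948, -0.52525746,  0.06232645]), 'ft_torque': array([-0.08934073, -0.01006903,  0.06604586]), 'finger_force': 0.0, 'opening': 1.0009555351636035}
[[489.18082982   0.         319.11874445]
 [  0.         489.18082982 199.58829727]
 [  0.           0.           1.        ]] [[ 8.13455698e-01 -5.81619869e-01  2.85575639e-03 -5.19135015e+02]
 [ 3.07192732e-01  4.33799785e-01  8.47024422e-01 -2.21727183e+02]
 [-4.93885060e-01 -6.88139575e-01  5.31546303e-01 -1.10999478e+03]
 [ 0.00000000e+00  0.00000000e+00  0.00000000e+00  1.00000000e+00]] ['img', 'range_z', 'K', 'world_to_cam']
[[417.32727153   0.         312.02274081]
 [  0.         417.32727153 193.15225969]
 [  0.           0.           1.        ]] [[ 1.21765604e-02 -9.99669858e-01  2.26253586e-02 -9.97342448e+01]
 [ 9.80743825e-01  1.63506726e-02  1.94612961e-01 -6.06447895e+02]
 [-1.94918651e-01  1.98199643e-02  9.80619135e-01 -1.21691949e+03]
 [ 0.00000000e+00  0.00000000e+00  0.00000000e+00  1.00000000e+00]] ['img', 'range_z', 'K', 'world_to_cam']
```

View pics/top0.png

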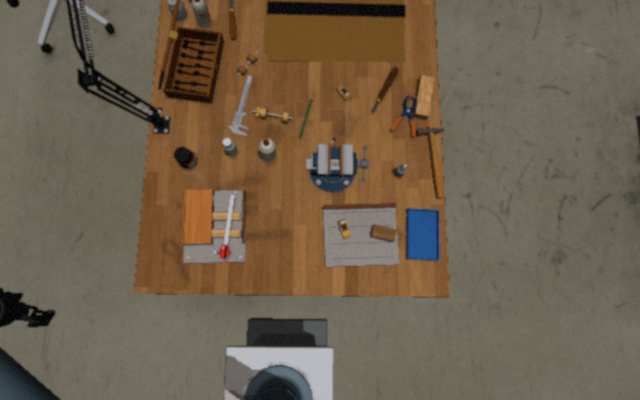

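View pics/scene0.png

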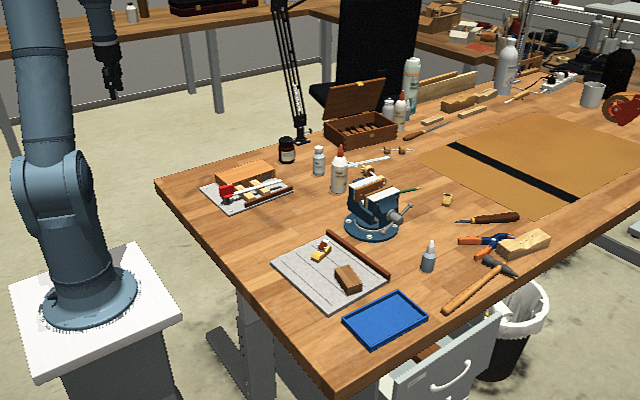

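The two views show the rack on the left, its mouth toward world -y, with the knob at top (225,252) and two strips at rows ~215 and 232. The board is at cols 325-398 with the fence at the far side, the plane at (345,229), the block at (383,233) and the tray at (423,234).

```bash
cat > h.py <<'E'
import numpy as np, cv2
from bench import monitor, eyes, r
from scipy.spatial.transform import Rotation as R
def ray(c,u,v):
    K,T=c["K"],c["world_to_cam"]
    d=np.array([(u-K[0,2])/K[0,0],-(v-K[1,2])/K[1,1],-1.])
    return -T[:3,:3].T@T[:3,3], T[:3,:3].T@d
def onz(c,u,v,z):
    o,d=ray(c,u,v); return o+d*(z-o[2])/d[2]
def proj(c,p):
    q=c["world_to_cam"]@np.append(p,1); K=c["K"]
    return np.array([K[0,2]-K[0,0]*q[0]/q[2],K[1,2]+K[1,1]*q[1]/q[2]])
def cloud(c):
    v,u=np.mgrid[:400,:640]; K,T=c["K"],c["world_to_cam"]; z=c["range_z"].astype(float)
    P=np.stack([(u-K[0,2])/K[0,0]*z,-(v-K[1,2])/K[1,1]*z,-z],-1)
    return (P-T[:3,3])@T[:3,:3]
def rect(m,P,zmin=None):
    pts=P[m][:,:2].astype(np.float32); (cx,cy),(w,h),a=cv2.minAreaRect(pts); return round(cx,1),round(cy,1),round(w,1),round(h,1),round(a,1)
E
python3 - <<'E'
from h import *
for n,(x0,y0,x1,y1) in dict(top=(170,180,260,270),scene=(190,150,300,220)).items():
    c=eyes.capture(n); P=cloud(c); np.savez(f"{n}.npz",**c)
    cv2.imwrite(f"pics/{n}_crop.png",cv2.resize(c["img"][y0:y1,x0:x1,::-1],None,fx=6,fy=6,interpolation=cv2.INTER_CUBIC))
    hsv=cv2.cvtColor(c["img"],cv2.COLOR_RGB2HSV); H,S,V=hsv[...,0],hsv[...,1],hsv[...,2]
    inb=(P[...,0]>250)&(P[...,0]<800)&(abs(P[...,1])<450)&(c["range_z"]>0)
    for nm,m in dict(blue=inb&(H>100)&(H<125)&(S>150)&(P[...,1]<-200),
        red=inb&((H<6)|(H>174))&(S>170)&(V>110)&(P[...,1]>50),
        yel=inb&(H>18)&(H<32)&(S>130)&(P[...,2]>10)&(P[...,1]<0)&(P[...,0]<500),
        tallboard=inb&(P[...,2]>30)&(P[...,2]<60)&(P[...,1]<0)&(P[...,0]<430)).items():
        l,lab,st,ce=cv2.connectedComponentsWithStats(m.astype(np.uint8))
        for i in range(1,l):
            if st[i,4]>6: print(n,nm,st[i].tolist(),ce[i].round(1),np.median(P[lab==i],0).round(0),rect(lab==i,P),P[lab==i][:,2].max().round())
    np.save(n+"_P.npy",P)
c=np.load("top.npz")
for nm,u,v,z in [("rackBR",244,262,8),("rackTR",244,190,8),("hoodTL",184,189,41),("hoodTR",211,189,41),("hoodBL",184,244,41),("hoodBR",211,244,41),("bTL",323,206,26),("bTR",397,206,26),("bBL",326,266,12),("bBR",399,265,12)]:
    print(nm,onz(c,u,v,z).round())
E
```

```text
top blue [407, 210, 19, 49, 862] [416.  234.4] [ 490. -422.    4.] (493.5, -421.8, 58.9, 153.0, 88.2) 21.0
top red [219, 246, 11, 12, 67] [224.  252.2] [425. 167.  62.] (425.2, 170.5, 27.0, 28.2, 28.8) 72.0
top yel [343, 234, 6, 3, 9] [345.3 234.9] [ 484. -195.   30.] (484.2, -196.5, 15.1, 6.5, 88.9) 31.0
scene blue [396, 205, 2, 8, 9] [396.9 208.7] [ 727. -224.   83.] (726.4, -223.3, 7.5, 2.6, 34.2) 94.0
scene blue [392, 232, 5, 6, 7] [394.1 234.6] [ 720. -229.    7.] (722.0, -228.3, 24.5, 2.6, 20.9) 8.0
scene blue [377, 238, 14, 4, 17] [383.8 239.8] [ 682. -229.    5.] (684.6, -228.3, 6.2, 41.6, 78.6) 10.0
scene blue [364, 240, 12, 3, 13] [369.5 240.9] [ 650. -211.    5.] (650.3, -209.6, 6.0, 29.7, 58.8) 11.0
scene blue [341, 290, 74, 50, 1691] [376.5 313.3] [ 491. -418.    5.] (494.9, -420.1, 60.2, 161.7, 89.5) 21.0
scene red [219, 184, 14, 14, 145] [225.9 190.3] [427. 166.  53.] (446.4, 202.0, 106.7, 36.8, 61.7) 71.0
scene yel [311, 250, 12, 10, 50] [316. 255.] [ 485. -201.   28.] (490.7, -198.9, 27.4, 20.9, 20.5) 32.0
rackBR [399. 115.   8.]
rackTR [625. 125.   8.]
hoodTL [618. 305.  41.]
hoodTR [620. 222.  41.]
hoodBL [449. 293.  41.]
hoodBR [450. 212.  41.]
bTL [ 574. -127.   26.]
bTR [ 578. -359.   26.]
bBL [ 390. -138.   12.]
bBR [ 396. -364.   12.]
```

View pics/top_crop.png

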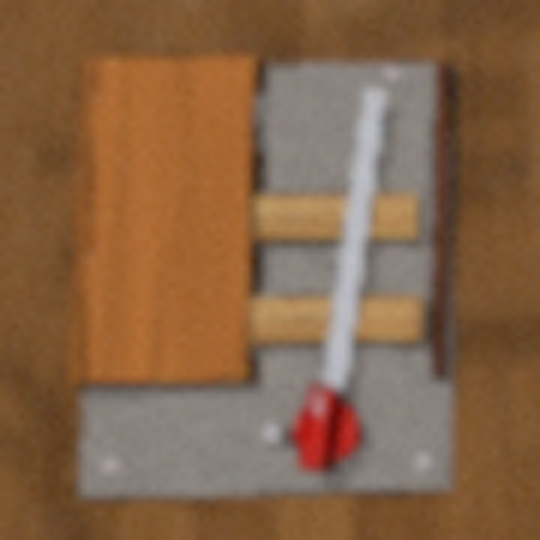

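View pics/scene_crop.png

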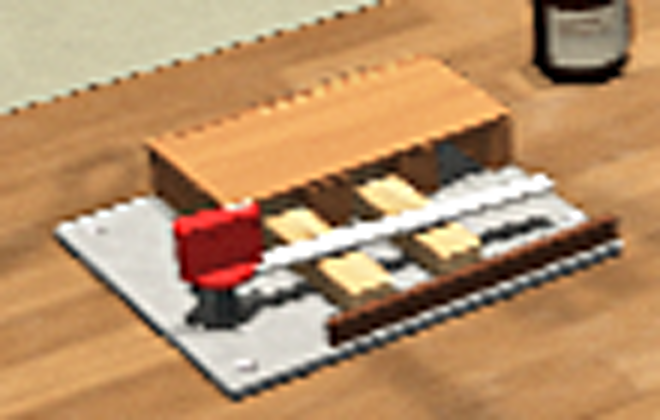

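The crops show strips in the two lanes x=-52 and x=0, with the lane at +52 empty, and the arm across both. The knob is at about (224,252), and the hood corners are near (185,189), (213,189), (183,244) and (211,244).

```bash
python3 - <<'E'
from h import *
for n in("top","scene"):
    c=np.load(n+".npz"); P=np.load(n+"_P.npy"); im=c["img"]
    hsv=cv2.cvtColor(im,cv2.COLOR_RGB2HSV); H,S,V=[hsv[...,i].astype(int) for i in range(3)]
    X,Y,Z=P[...,0],P[...,1],P[...,2]
    def show(nm,m,z=None,k=5):
        l,lab,st,ce=cv2.connectedComponentsWithStats(m.astype(np.uint8))
        for i in range(1,l):
            if st[i,4]<k: continue
            v,u=np.nonzero(lab==i); zz=np.median(Z[lab==i]) if z is None else z
            q=np.array([onz(c,a,b,zz)[:2] for a,b in zip(u,v)],np.float32)
            print(n,nm,st[i,4],ce[i].round(1),"zmed",np.median(Z[lab==i]).round(1),"rect",np.round(cv2.minAreaRect(q)[0]+cv2.minAreaRect(q)[1]+(cv2.minAreaRect(q)[2],),1),"mean",q.mean(0).round(1))
    B=(X>380)&(X<565)&(Y<-130)&(Y>-365)
    show("boardtall",B&(Z>25),None)
    show("blocktop",B&(Z>33)&(Y<-240),39)
    show("planetop",B&(Z>24)&(Y>-240))
    show("fence",(X>540)&(X<600)&(Y<-120)&(Y>-370)&(Z>18)&(V<130),26,30)
    Rk=(X>380)&(X<640)&(Y>100)&(Y<320)
    show("hood",Rk&(Z>33)&(H>5)&(H<20)&(S>120)&(V>110),41,50)
    show("strip",Rk&(Z>17)&(Z<38)&(H>12)&(H<25)&(S>60)&(V>120)&(Y<215),26,15)
    show("knob",Rk&((H<6)|(H>174))&(S>170)&(V>110),None if n=="top" else 52,10)
    show("arm",Rk&(S<45)&(V>150)&(Z>20)&(Z<45),34,10)
    show("lip",Rk&(V<90)&(Y<150)&(Z>12),22,10)
E
```

```text
top boardtall 138 [344.5 228.5] zmed 30.8 rect [ 504.  -193.8   57.6   24.6   18.4] mean [ 504.2 -193.2]
top boardtall 306 [383.9 232.8] zmed 37.9 rect [ 492.1 -313.7   73.3   39.5   77.8] mean [ 492.  -313.7]
top blocktop 296 [384.1 232.7] zmed 38.0 rect [ 492.3 -313.9   72.6   38.9   78.3] mean [ 492.2 -314.1]
top planetop 139 [344.5 228.5] zmed 30.7 rect [ 504.  -193.9   57.6   24.6   18.4] mean [ 504.2 -193.3]
top fence 293 [360.4 206. ] zmed 25.6 rect [ 575.8 -243.    13.4  227.     2.6] mean [ 576.1 -244. ]
top hood 1571 [197.  216.6] zmed 40.6 rect [535.1 259.  167.   89.9   2. ] mean [533.3 259.3]
top strip 100 [219.6 216. ] zmed 25.6 rect [537.8 192.8  18.7  43.3   0.9] mean [538.  193.5]
top strip 62 [235.5 215.5] zmed 25.8 rect [540.1 144.7  22.5  21.6   2.6] mean [540.1 144.6]
top strip 83 [234.8 232.8] zmed 25.9 rect [485.9 145.2  24.4  33.7   2.6] mean [486.5 144.4]
top strip 90 [218.  233.1] zmed 26.0 rect [483.6 195.7  21.5  37.2   0.8] mean [484.8 195.8]
top knob 67 [224.  252.2] zmed 62.0 rect [425.3 168.   25.2  29.9  38.4] mean [425.1 167.4]
top arm 196 [228.9 219
[... 747 characters left out ...]
171.   97.2   0.9] mean [535.  257.5]
scene strip 33 [254.5 182.7] zmed 25.9 rect [539.2 200.8  33.4  23.7  86.3] mean [537.2 199. ]
scene strip 23 [238.2 187.8] zmed 25.8 rect [481.2 201.1  25.9  15.2  87.4] mean [482.2 200.6]
scene strip 43 [264.8 190.6] zmed 24.9 rect [540.6 140.6  40.4  26.7  81.7] mean [539.4 140.4]
scene strip 55 [248.9 195.5] zmed 25.9 rect [488.6 142.   46.3  24.7  87.7] mean [487.3 143.2]
scene knob 145 [225.9 190.3] zmed 53.2 rect [426.5 168.1  74.3  37.4  63. ] mean [428.1 168.2]
scene arm 134 [256.8 186.5] zmed 34.3 rect [526.6 162.3  19.1 157.8  83.9] mean [526.1 163.2]
scene lip 137 [268.2 196.5] zmed 17.2 rect [537.  110.1 167.4  16.3   2. ] mean [534.5 111.5]
```

```bash
cat > plan.py <<'E'
from h import *
# args: waypoints "x,y,z,yaw,pitch,rows"; yaw=deg of tool y axis in world; pitch=deg about world dir of tool y
import sys
def rot(yaw,pitch=0):
    a=np.radians(yaw); y=np.array([np.cos(a),np.sin(a),0]); z=np.array([0,0,-1.]); x=np.cross(y,z)
    return R.from_rotvec(np.radians(pitch)*y)*R.from_matrix(np.stack([x,y,z],1))
def plan(wps,q=None):
    s=monitor.observe(); p0=np.array(s["eef_pos"]); r0=R.from_quat(s["tool_rot"])
    print("t",round(s["time_s"],1),"tcp",p0.round(1),"yaw",round(float(np.degrees(np.arctan2(*r0.as_matrix()[[1,0],1]))),1),"F",s["force"].round(1),"open",round(s["opening"],3),"ff",round(float(s["finger_force"]),1),"j7",round(s["qpos"][6],2))
    p,rv=np.zeros(3),np.zeros(3); rows=[]
    for x,y,z,yaw,pit,n in wps:
        tp=r0.inv().apply(np.array([x,y,z])-p0)/30; tr=(r0.inv()*rot(yaw,pit)).as_rotvec(degrees=True)/5
        for k in range(1,int(n)+1): rows.append(np.r_[p+(tp-p)*k/n,rv+(tr-rv)*k/n].round(2))
        p,rv=tp,tr
    while len(rows)%8: rows.append(rows[-1])
    for i in range(0,len(rows),8):
        b=rows[i-1] if i else np.zeros(6)
        if i: print("-- next call, rel to row above (valid only w/o rotation before):"); 
        print([[float(v) for v in (w-b).round(2)] for w in rows[i:i+8]])
if __name__=="__main__": plan([[float(v) for v in a.split(",")] for a in sys.argv[1:]])
E
python3 plan.py 400,200,230,64,0,8
python3 - <<'E'
from h import *
c=np.load("top.npz");hsv=cv2.cvtColor(c["img"],cv2.COLOR_RGB2HSV)
m=((hsv[...,0]>100)&(hsv[...,0]<125)&(hsv[...,1]>150)).astype(np.uint8); m[:, :400]=0
m[:205]=0
v,u=np.nonzero(m); print(cv2.minAreaRect(np.array([onz(c,a,b,12)[:2] for a,b in zip(u,v)],np.float32)))
E
```

```text
t 0.2 tcp [281.2 585.4 230.4] yaw 64.3 F [ 0.2 -0.4 -1.3] open 0.996 ff 0.0 j7 -0.05
[[-1.14, -1.23, 0.0, -0.0, 0.0, 0.01], [-2.28, -2.47, 0.01, -0.0, 0.0, 0.02], [-3.42, -3.7, 0.01, -0.01, 0.0, 0.03], [-4.57, -4.93, 0.02, -0.01, 0.0, 0.03], [-5.71, -6.17, 0.02, -0.01, 0.0, 0.04], [-6.85, -7.4, 0.02, -0.01, 0.0, 0.05], [-7.99, -8.63, 0.03, -0.02, 0.0, 0.06], [-9.13, -9.86, 0.03, -0.02, 0.0, 0.07]]
((493.58154296875, -440.1351623535156), (97.28289031982422, 154.1142578125), 88.18701934814453)
```

>>> servo_tool(series=[[[-1.14,-1.23,0,0,0,0],[-2.28,-2.47,0,0,0,0],[-3.42,-3.7,0,0,0,0],[-4.57,-4.93,0,0,0,0],[-5.71,-6.17,0,0,0,0],[-6.85,-7.4,0,0,0,0],[-8,-8.63,0,0,0,0],[-9.13,-9.86,0,0,0,0]]], gripper=60)

```text
time_s: 1.0
eef_pos: [399.6, 201.6, 231.4]
tool_rot: [0.222, 0.975, 0.0, 0.0]
force: [2.1, 0.1, 0.4]
opening: 0.765
finger_force: 0.0
```

```bash
python3 plan.py 440,-56,200,28,0,8; python3 plan.py 492,-314,150,-12,0,16
```

```text
t 1.0 tcp [399.6 201.6 231.4] yaw 64.3 F [2.1 0.1 0.4] open 0.765 ff 0.0 j7 0.56
[[-0.62, -0.89, 0.13, 0.0, -0.0, 0.91], [-1.23, -1.79, 0.26, 0.0, -0.0, 1.82], [-1.85, -2.68, 0.39, 0.0, -0.0, 2.73], [-2.47, -3.58, 0.52, 0.0, -0.0, 3.63], [-3.08, -4.47, 0.65, 0.01, -0.0, 4.54], [-3.7, -5.37, 0.78, 0.01, -0.0, 5.45], [-4.32, -6.26, 0.91, 0.01, -0.0, 6.36], [-4.93, -7.16, 1.04, 0.01, -0.0, 7.27]]
t 1.0 tcp [399.6 201.6 231.4] yaw 64.3 F [2.1 0.1 0.4] open 0.765 ff 0.0 j7 0.56
[[-0.64, -0.89, 0.17, 0.0, -0.0, 0.95], [-1.28, -1.77, 0.34, 0.0, -0.0, 1.91], [-1.92, -2.66, 0.51, 0.0, -0.0, 2.86], [-2.55, -3.54, 0.68, 0.0, -0.0, 3.82], [-3.19, -4.43, 0.84, 0.0, -0.0, 4.77], [-3.83, -5.31, 1.01, 0.0, -0.0, 5.73], [-4.47, -6.2, 1.18, 0.0, -0.0, 6.68], [-5.11, -7.08, 1.35, 0.0, -0.0, 7.63]]
-- next call, rel to row above (valid only w/o rotation before):
[[-0.64, -0.89, 0.17, 0.0, 0.0, 0.96], [-1.28, -1.77, 0.34, 0.0, 0.0, 1.91], [-1.91, -2.66, 0.51, 0.01, 0.0, 2.87], [-2.55, -3.54, 0.68, 0.01, 0.0, 3.82], [-3.19, -4.43, 0.85, 0.01, 0.0, 4.78], [-3.83, -5.31, 1.02, 0.01, 0.0, 5.73], [-4.47, -6.2, 1.18, 0.01, 0.0, 6.69], [-5.11, -7.08, 1.35, 0.01, 0.0, 7.64]]
```

>>> servo_tool(series=[[[-0.6,-0.9,0.1,0,0,0.9],[-1.2,-1.8,0.3,0,0,1.8],[-1.85,-2.7,0.4,0,0,2.7],[-2.5,-3.6,0.5,0,0,3.6],[-3.1,-4.5,0.65,0,0,4.5],[-3.7,-5.4,0.8,0,0,5.4],[-4.3,-6.3,0.9,0,0,6.4],[-4.9,-7.2,1.0,0,0,7.3]]])

```text
time_s: 1.8
eef_pos: [438.2, -55.9, 201.2]
tool_rot: [0.518, 0.856, 0.0, -0.0]
force: [0.0, 0.0, -0.1]
opening: 0.766
finger_force: 0.0
```

```bash
cat > p.py <<'E'
s=open("plan.py").read()
i=s.index("    p,rv="); j=s.index('if __name__')
s=s[:i]+'''    A=[(p0,r0)]
    for x,y,z,yaw,pit,n in wps:
        a,ra=A[-1]; t=np.array([x,y,z]); dr=(ra.inv()*rot(yaw,pit)).as_rotvec()
        for k in range(1,int(n)+1): A.append((a+(t-a)*k/n, ra*R.from_rotvec(dr*k/n)))
    while (len(A)-1)%8: A.append(A[-1])
    for i in range(0,len(A)-1,8):
        b,rb=A[i]
        print([[float(v)+0. for v in np.r_[rb.inv().apply(a-b)/30,(rb.inv()*ra).as_rotvec(degrees=True)/5].round(2)] for a,ra in A[i+1:i+9]])
'''+s[j:]
open("plan.py","w").write(s)
E
python3 p.py; python3 plan.py 492,-314,120,-12,0,8 492,-314,15,-12,0,8
```

```text
t 1.8 tcp [438.2 -55.9 201.2] yaw 27.7 F [ 0.   0.  -0.1] open 0.766 ff 0.0 j7 0.52
[[-1.06, -0.3, 0.34, 0.0, 0.0, 0.99], [-2.11, -0.6, 0.68, 0.0, 0.0, 1.98], [-3.17, -0.9, 1.01, 0.0, 0.0, 2.97], [-4.23, -1.2, 1.35, 0.0, 0.0, 3.97], [-5.28, -1.5, 1.69, 0.0, 0.0, 4.96], [-6.34, -1.8, 2.03, 0.0, 0.0, 5.95], [-7.4, -2.1, 2.36, 0.0, 0.0, 6.94], [-8.45, -2.4, 2.7, 0.0, 0.0, 7.93]]
[[0.0, 0.0, 0.44, 0.0, 0.0, 0.0], [0.0, 0.0, 0.88, 0.0, 0.0, 0.0], [0.0, 0.0, 1.31, 0.0, 0.0, 0.0], [0.0, 0.0, 1.75, 0.0, 0.0, 0.0], [0.0, 0.0, 2.19, 0.0, 0.0, 0.0], [0.0, 0.0, 2.62, 0.0, 0.0, 0.0], [0.0, 0.0, 3.06, 0.0, 0.0, 0.0], [0.0, 0.0, 3.5, 0.0, 0.0, 0.0]]
```

>>> servo_tool(series=[[[-1.05,-0.3,0.3,0,0,1],[-2.1,-0.6,0.7,0,0,2],[-3.15,-0.9,1,0,0,3],[-4.25,-1.2,1.35,0,0,4],[-5.3,-1.5,1.7,0,0,5],[-6.35,-1.8,2.0,0,0,6],[-7.4,-2.1,2.35,0,0,6.95],[-8.45,-2.4,2.7,0,0,7.95]]])

```text
time_s: 2.6
eef_pos: [493.4, -313.4, 119.6]
tool_rot: [0.778, 0.629, 0.0, -0.0]
force: [-0.3, 1.3, 0.6]
opening: 0.764
finger_force: 0.0
```

```bash
python3 plan.py 492,-314,15,-12,0,8
python3 - <<'E'
from h import *
c=eyes.capture("scene"); cv2.imwrite("pics/s1.png",cv2.resize(c["img"][170:350,260:440,::-1],None,fx=3,fy=3,interpolation=cv2.INTER_CUBIC))
E
```

```text
t 2.6 tcp [ 493.4 -313.4  119.6] yaw -12.1 F [-0.3  1.3  0.6] open 0.764 ff 0.0 j7 0.62
[[0.0, -0.01, 0.44, 0.0, 0.0, 0.0], [-0.01, -0.01, 0.87, 0.0, 0.0, 0.0], [-0.01, -0.02, 1.31, 0.0, 0.0, 0.0], [-0.02, -0.02, 1.74, 0.0, 0.0, -0.01], [-0.02, -0.03, 2.18, 0.0, 0.0, -0.01], [-0.02, -0.03, 2.62, 0.0, 0.0, -0.01], [-0.03, -0.04, 3.05, 0.0, 0.0, -0.01], [-0.03, -0.04, 3.49, 0.0, 0.0, -0.01]]
```

View pics/s1.png

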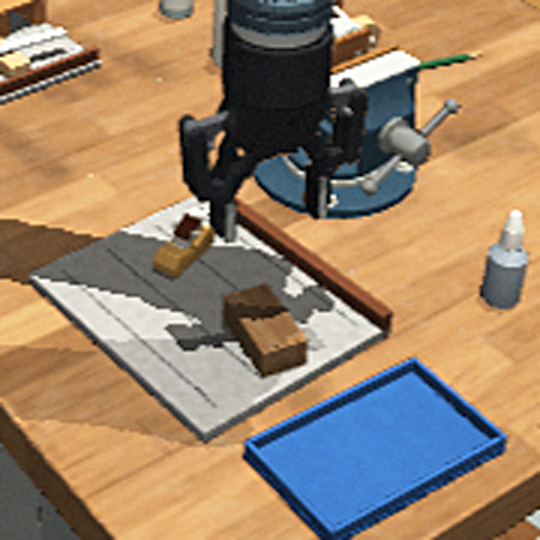

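The gripper hangs open above the block (crop 265,330), straddling it; the plane is at (185,250). Descending.

>>> servo_tool(series=[[[0,0,0.45,0,0,0],[0,0,0.9,0,0,0],[0,0,1.3,0,0,0],[0,0,1.75,0,0,0],[0,0,2.2,0,0,0],[0,0,2.6,0,0,0],[-0.03,-0.04,3.05,0,0,0],[-0.03,-0.04,3.45,0,0,0]]])

```text
time_s: 3.45
eef_pos: [491.3, -313.1, 15.6]
tool_rot: [0.777, 0.63, -0.0, -0.0]
force: [0.3, 0.4, 1.2]
opening: 0.764
finger_force: 0.0
```

>>> servo_tool(series=[[[0,0,0,0,0,0],[0,0,0,0,0,0],[0,0,0,0,0,0],[0,0,0,0,0,0],[0,0,0,0,0,0],[0,0,0,0,0,0],[0,0,0,0,0,0],[0,0,0,0,0,0]]], gripper=255, grip_force=60)

```text
time_s: 4.25
eef_pos: [491.7, -313.0, 16.8]
tool_rot: [0.777, 0.63, 0.0, 0.0]
force: [-0.1, 0.1, -0.5]
opening: 0.439
finger_force: 62.0
```

```bash
python3 plan.py 492,-314,90,-12,0,4 463,-440,80,0,0,4 463,-440,10,0,0,8
```

```text
t 4.2 tcp [ 491.7 -313.    16.8] yaw -11.9 F [-0.1  0.1 -0.5] open 0.439 ff 62.0 j7 0.72
[[-0.01, 0.0, -0.61, 0.0, 0.0, 0.0], [-0.02, 0.01, -1.22, 0.0, 0.0, 0.01], [-0.02, 0.01, -1.83, 0.0, 0.0, 0.01], [-0.03, 0.02, -2.44, 0.0, 0.0, 0.02], [-1.11, 0.0, -2.36, 0.0, 0.0, -0.58], [-2.18, -0.02, -2.27, 0.0, 0.0, -1.18], [-3.26, -0.04, -2.19, 0.0, 0.0, -1.78], [-4.34, -0.06, -2.11, 0.0, 0.0, -2.38]]
[[0.0, 0.0, 0.29, 0.0, 0.0, 0.0], [0.0, 0.0, 0.58, 0.0, 0.0, 0.0], [0.0, 0.0, 0.88, 0.0, 0.0, 0.0], [0.0, 0.0, 1.17, 0.0, 0.0, 0.0], [0.0, 0.0, 1.46, 0.0, 0.0, 0.0], [0.0, 0.0, 1.75, 0.0, 0.0, 0.0], [0.0, 0.0, 2.04, 0.0, 0.0, 0.0], [0.0, 0.0, 2.33, 0.0, 0.0, 0.0]]
```

>>> servo_tool(series=[[[0,0,-0.6,0,0,0],[0,0,-1.2,0,0,0],[0,0,-1.8,0,0,0],[0,0,-2.4,0,0,0],[-1.1,0,-2.35,0,0,-0.6],[-2.2,0,-2.25,0,0,-1.2],[-3.25,-0.05,-2.2,0,0,-1.8],[-4.35,-0.05,-2.1,0,0,-2.4]]])

```text
time_s: 5.05
eef_pos: [463.7, -441.8, 81.8]
tool_rot: [0.706, 0.709, 0.0, 0.001]
force: [0.8, 0.0, -0.2]
opening: 0.443
finger_force: 62.1
```

```bash
python3 plan.py 463,-440,10,0,0,8
```

```text
t 5.0 tcp [ 463.7 -441.8   81.8] yaw 0.3 F [ 0.8  0.  -0.2] open 0.443 ff 62.1 j7 1.05
[[0.01, 0.0, 0.3, 0.0, 0.0, 0.01], [0.02, -0.01, 0.6, 0.0, 0.0, 0.01], [0.02, -0.01, 0.9, 0.01, 0.0, 0.02], [0.03, -0.01, 1.2, 0.01, 0.01, 0.03], [0.04, -0.02, 1.5, 0.01, 0.01, 0.03], [0.05, -0.02, 1.79, 0.01, 0.01, 0.04], [0.05, -0.02, 2.09, 0.02, 0.01, 0.04], [0.06, -0.03, 2.39, 0.02, 0.01, 0.05]]
```

>>> servo_tool(series=[[[0,0,0.3,0,0,0],[0,0,0.6,0,0,0],[0,0,0.9,0,0,0],[0,0,1.2,0,0,0],[0,0,1.5,0,0,0],[0,0,1.8,0,0,0],[0.05,0,2.1,0,0,0],[0.05,0,2.35,0,0,0]]])

```text
time_s: 5.85
eef_pos: [463.3, -438.1, 8.4]
tool_rot: [0.706, 0.708, 0.0, -0.001]
force: [-7.4, 10.5, 88.5]
opening: 0.437
finger_force: 76.0
```

>>> servo_tool(series=[[[0,0,0.02,0,0,0],[0,0,0.02,0,0,0],[0,0,0.02,0,0,0],[0,0,0.02,0,0,0],[0,0,-0.5,0,0,0],[0,0,-1,0,0,0],[0,0,-2,0,0,0],[0,0,-3.3,0,0,0]]], gripper=112)

```text
time_s: 6.65
eef_pos: [462.6, -438.2, 109.3]
tool_rot: [0.707, 0.708, -0.0, -0.001]
force: [-1.0, -0.0, 0.6]
opening: 0.558
finger_force: 0.0
```

```bash
python3 plan.py 504,-194,110,-70,0,8 504,-194,110,-70,0,1; python3 - <<'E'
from h import *
c=eyes.capture("scene"); np.savez("s2.npz",**c);cv2.imwrite("pics/s2.png",cv2.resize(c["img"][170:350,260:440,::-1],None,fx=3,fy=3,interpolation=cv2.INTER_CUBIC))
E
```

```text
t 6.7 tcp [ 462.6 -438.2  109.3] yaw 0.1 F [-1.  -0.   0.6] open 0.558 ff 0.0 j7 1.03
[[1.02, 0.17, 0.0, 0.0, 0.0, 1.75], [2.03, 0.35, 0.0, -0.01, 0.0, 3.5], [3.05, 0.52, -0.01, -0.01, 0.0, 5.26], [4.07, 0.7, -0.01, -0.01, 0.0, 7.01], [5.09, 0.87, -0.01, -0.02, 0.0, 8.76], [6.1, 1.04, -0.01, -0.02, 0.0, 10.51], [7.12, 1.22, -0.01, -0.02, 0.0, 12.26], [8.14, 1.39, -0.02, -0.03, 0.0, 14.02]]
[[0.0, 0.0, 0.0, 0.0, 0.0, 0.0], [0.0, 0.0, 0.0, 0.0, 0.0, 0.0], [0.0, 0.0, 0.0, 0.0, 0.0, 0.0], [0.0, 0.0, 0.0, 0.0, 0.0, 0.0], [0.0, 0.0, 0.0, 0.0, 0.0, 0.0], [0.0, 0.0, 0.0, 0.0, 0.0, 0.0], [0.0, 0.0, 0.0, 0.0, 0.0, 0.0], [0.0, 0.0, 0.0, 0.0, 0.0, 0.0]]
```

View pics/s2.png

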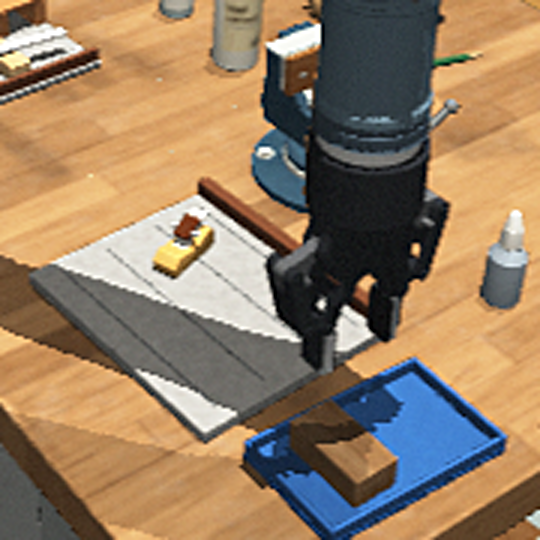

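The block lies inside the tray at (345,450); the plane is still at (185,245) on the board. Next the plane, with slower contacts.

>>> servo_tool(series=[[[1,0.2,0,0,0,1.7],[2,0.35,0,0,0,3.4],[3,0.5,0,0,0,5.1],[4,0.7,0,0,0,6.8],[5,0.85,0,0,0,8.5],[6,1,0,0,0,10.2],[7,1.2,0,0,0,11.9],[8.1,1.4,0,0,0,13.6]]])

```text
time_s: 7.5
eef_pos: [505.9, -195.3, 110.0]
tool_rot: [0.982, 0.188, 0.002, 0.0]
force: [-0.2, 0.6, 0.9]
opening: 0.561
finger_force: 0.0
```

```bash
python3 plan.py 506,-193.5,60,-70,0,3 506,-193.5,16,-70,0,5;python3 - <<'E'
from h import *
c=eyes.capture("top");P=cloud(c)
B=(P[...,0]>420)&(P[...,0]<565)&(P[...,1]<-130)&(P[...,1]>-260)&(P[...,2]>20)&(P[...,2]<52)
hsv=cv2.cvtColor(c["img"],cv2.COLOR_RGB2HSV);B&=hsv[...,1]>90
print(B.sum(),rect(B,P),P[B].mean(0))
E
```

```text
t 7.5 tcp [ 505.9 -195.3  110. ] yaw -68.3 F [-0.2  0.6  0.9] open 0.561 ff 0.0 j7 -0.42
[[0.01, -0.02, 0.56, 0.0, -0.01, 0.11], [0.01, -0.04, 1.11, 0.01, -0.02, 0.22], [0.02, -0.06, 1.67, 0.01, -0.04, 0.34], [0.02, -0.06, 1.96, 0.01, -0.04, 0.34], [0.02, -0.06, 2.25, 0.01, -0.04, 0.34], [0.02, -0.06, 2.55, 0.01, -0.04, 0.34], [0.02, -0.06, 2.84, 0.01, -0.04, 0.34], [0.02, -0.06, 3.13, 0.01, -0.04, 0.34]]
0 (0.0, 0.0, 0.0, 0.0, 0.0) [nan nan nan]<stdin>:5: RuntimeWarning: Mean of empty slice.
  ret = um.true_divide(
```

>>> servo_tool(series=[[[0,0,0.55,0,0,0.1],[0,0,1.1,0,0,0.2],[0,-0.05,1.6,0,0,0.3],[0,-0.05,2,0,0,0.3],[0,-0.05,2.4,0,0,0.3],[0,-0.05,2.7,0,0,0.3],[0,-0.05,3,0,0,0.3],[0,-0.05,3.1,0,0,0.3]]])

```text
time_s: 8.35
eef_pos: [503.8, -194.5, 14.2]
tool_rot: [0.984, 0.179, -0.001, -0.0]
force: [0.7, 0.4, 0.2]
opening: 0.566
finger_force: 0.0
```

>>> servo_tool(series=[[[0,0,0,0,0,0],[0,0,0,0,0,0],[0,0,0,0,0,0],[0,0,0,0,0,0],[0,0,0,0,0,0],[0,0,0,0,0,0],[0,0,0,0,0,0],[0,0,0,0,0,0]]], gripper=255)

```text
time_s: 9.15
eef_pos: [504.8, -194.6, 15.7]
tool_rot: [0.984, 0.179, 0.0, 0.0]
force: [-0.1, 0.1, 3.2]
opening: 0.252
finger_force: 60.9
```

```bash
python3 plan.py 505,-195,110,-70,0,8 533,-440,90,0,0,9 
```

```text
t 9.2 tcp [ 504.8 -194.6   15.7] yaw -69.4 F [-0.1  0.1  3.2] open 0.252 ff 60.9 j7 -0.33
[[0.0, 0.0, -0.39, 0.0, 0.0, 0.01], [0.0, 0.0, -0.79, 0.0, 0.0, 0.03], [0.0, 0.01, -1.18, 0.0, 0.0, 0.04], [0.0, 0.01, -1.57, 0.0, 0.0, 0.06], [0.0, 0.01, -1.97, 0.0, -0.01, 0.07], [0.0, 0.01, -2.36, 0.0, -0.01, 0.09], [0.0, 0.01, -2.75, 0.0, -0.01, 0.1], [0.0, 0.02, -3.14, 0.0, -0.01, 0.12]]
[[-0.21, 0.89, 0.07, 0.0, 0.0, -1.56], [-0.43, 1.78, 0.15, 0.0, 0.0, -3.11], [-0.64, 2.66, 0.22, 0.0, 0.0, -4.67], [-0.85, 3.55, 0.3, 0.0, 0.0, -6.22], [-1.06, 4.44, 0.37, 0.0, 0.0, -7.78], [-1.28, 5.33, 0.44, 0.0, 0.0, -9.33], [-1.49, 6.22, 0.52, 0.0, 0.0, -10.89], [-1.7, 7.11, 0.59, 0.0, 0.0, -12.44]]
[[-0.89, 0.23, 0.07, 0.0, 0.0, -1.56], [-0.89, 0.23, 0.07, 0.0, 0.0, -1.56], [-0.89, 0.23, 0.07, 0.0, 0.0, -1.56], [-0.89, 0.23, 0.07, 0.0, 0.0, -1.56], [-0.89, 0.23, 0.07, 0.0, 0.0, -1.56], [-0.89, 0.23, 0.07, 0.0, 0.0, -1.56], [-0.89, 0.23, 0.07, 0.0, 0.0, -1.56], [-0.89, 0.23, 0.07, 0.0, 0.0, -1.56]]
```

>>> servo_tool(series=[[[0,0,-0.4,0,0,0],[0,0,-0.8,0,0,0],[0,0,-1.2,0,0,0],[0,0,-1.6,0,0,0],[0,0,-2,0,0,0],[0,0,-2.4,0,0,0],[0,0,-2.8,0,0,0],[0,0,-3.1,0,0,0]]])

```text
time_s: 9.95
eef_pos: [504.7, -194.6, 109.6]
tool_rot: [0.984, 0.179, 0.0, 0.0]
force: [0.5, 0.6, -2.3]
opening: 0.26
finger_force: 38.2
```

>>> servo_tool(series=[[[-0.2,0.9,0,0,0,-1.6],[-0.45,1.8,0.1,0,0,-3.2],[-0.65,2.7,0.2,0,0,-4.8],[-0.85,3.6,0.3,0,0,-6.4],[-1.1,4.5,0.4,0,0,-8],[-1.4,5.6,0.4,0,0,-9.6],[-1.7,6.8,0.5,0,0,-11.2],[-1.9,8,0.5,0,0,-12.8]]])

```text
time_s: 10.75
eef_pos: [534.5, -440.4, 92.8]
tool_rot: [0.738, 0.675, -0.0, -0.001]
force: [0.7, -0.0, -2.3]
opening: 0.245
finger_force: 64.9
```

```bash
python3 plan.py 533,-440,40,0,0,4 533,-440,11,0,0,8 
```

```text
t 10.8 tcp [ 534.5 -440.4   92.8] yaw -5.1 F [ 0.7 -0.  -2.3] open 0.245 ff 64.9 j7 0.87
[[0.0, -0.01, 0.44, -0.01, 0.0, -0.26], [0.0, -0.02, 0.88, -0.01, 0.0, -0.51], [0.01, -0.04, 1.32, -0.02, 0.0, -0.77], [0.01, -0.05, 1.76, -0.02, -0.01, -1.02], [0.01, -0.05, 1.88, -0.02, -0.01, -1.02], [0.01, -0.05, 2.0, -0.02, -0.01, -1.02], [0.01, -0.05, 2.12, -0.02, -0.01, -1.02], [0.01, -0.05, 2.24, -0.02, -0.01, -1.02]]
[[0.0, 0.0, 0.12, 0.0, 0.0, 0.0], [0.0, 0.0, 0.24, 0.0, 0.0, 0.0], [0.0, 0.0, 0.36, 0.0, 0.0, 0.0], [0.0, 0.0, 0.48, 0.0, 0.0, 0.0], [0.0, 0.0, 0.48, 0.0, 0.0, 0.0], [0.0, 0.0, 0.48, 0.0, 0.0, 0.0], [0.0, 0.0, 0.48, 0.0, 0.0, 0.0], [0.0, 0.0, 0.48, 0.0, 0.0, 0.0]]
```

>>> servo_tool(series=[[[0,0,0.45,0,0,-0.3],[0,0,0.9,0,0,-0.5],[0,0,1.3,0,0,-0.8],[0,-0.05,1.75,0,0,-1],[0,-0.05,2.1,0,0,-1],[0,-0.05,2.4,0,0,-1],[0,-0.05,2.6,0,0,-1],[0,-0.05,2.72,0,0,-1]]])

```text
time_s: 11.55
eef_pos: [533.9, -438.7, 11.0]
tool_rot: [0.71, 0.705, -0.0, -0.0]
force: [0.6, -0.1, -1.9]
opening: 0.248
finger_force: 64.9
```

>>> servo_tool(series=[[[0,0,0,0,0,0],[0,0,0,0,0,0],[0,0,0,0,0,0],[0,0,0,0,0,0],[0,0,-0.5,0,0,0],[0,0,-1.5,0,0,0],[0,0,-2.8,0,0,0],[0,0,-4,0,0,0]]], gripper=155)

```text
time_s: 12.35
eef_pos: [534.0, -439.4, 134.4]
tool_rot: [0.71, 0.704, 0.0, 0.001]
force: [-0.2, 0.7, 0.0]
opening: 0.393
finger_force: 0.0
```

```bash
python3 plan.py 480,-180,160,25,0,8 427,171,160,85,0,12 
```

```text
t 12.3 tcp [ 534.  -439.4  134.4] yaw -0.4 F [-0.2  0.7  0. ] open 0.393 ff 0.0 j7 0.93
[[1.08, -0.23, -0.11, 0.0, 0.0, -0.64], [2.16, -0.47, -0.22, 0.0, 0.0, -1.27], [3.24, -0.7, -0.32, 0.0, 0.0, -1.91], [4.32, -0.93, -0.43, 0.0, 0.01, -2.54], [5.4, -1.16, -0.54, 0.0, 0.01, -3.18], [6.47, -1.4, -0.65, 0.01, 0.01, -3.81], [7.55, -1.63, -0.75, 0.01, 0.01, -4.45], [8.63, -1.86, -0.86, 0.01, 0.01, -5.08]]
[[0.95, 0.28, 0.0, 0.0, 0.0, -1.0], [1.89, 0.56, 0.0, 0.0, 0.0, -2.0], [2.84, 0.84, 0.0, 0.0, 0.0, -3.0], [3.78, 1.11, 0.0, 0.0, 0.0, -4.0], [4.73, 1.39, 0.0, 0.0, 0.0, -5.0], [5.68, 1.67, 0.0, 0.0, 0.0, -6.0], [6.62, 1.95, 0.0, 0.0, 0.0, -7.0], [7.57, 2.23, 0.0, 0.0, 0.0, -8.0]]
[[0.55, 0.82, 0.0, 0.0, 0.0, -1.0], [1.09, 1.64, 0.0, 0.0, 0.0, -2.0], [1.64, 2.46, 0.0, 0.0, 0.0, -3.0], [2.18, 3.29, 0.0, 0.0, 0.0, -4.0], [2.18, 3.29, 0.0, 0.0, 0.0, -4.0], [2.18, 3.29, 0.0, 0.0, 0.0, -4.0], [2.18, 3.29, 0.0, 0.0, 0.0, -4.0], [2.18, 3.29, 0.0, 0.0, 0.0, -4.0]]
```

>>> servo_tool(series=[[[1.1,-0.25,-0.1,0,0,-0.6],[2.15,-0.5,-0.2,0,0,-1.25],[3.25,-0.7,-0.3,0,0,-1.9],[4.3,-0.95,-0.45,0,0,-2.5],[5.4,-1.15,-0.55,0,0,-3.2],[6.5,-1.4,-0.65,0,0,-3.8],[7.55,-1.6,-0.75,0,0,-4.4],[8.6,-1.85,-0.85,0,0,-5]]])

```text
time_s: 13.15
eef_pos: [480.3, -179.8, 158.6]
tool_rot: [0.54, 0.842, 0.001, 0.001]
force: [-0.3, 0.3, 0.2]
opening: 0.39
finger_force: 0.0
```

>>> servo_tool(series=[[[0.95,0.3,0,0,0,-1],[1.9,0.55,0,0,0,-2],[2.85,0.85,0,0,0,-3],[3.8,1.1,0,0,0,-4],[4.7,1.4,0,0,0,-5],[5.7,1.65,0,0,0,-6],[6.6,1.95,0,0,0,-7],[7.6,2.25,0,0,0,-8]]])

```text
time_s: 13.95
eef_pos: [447.1, 55.1, 158.6]
tool_rot: [0.219, 0.976, 0.001, 0.001]
force: [0.4, 0.0, -0.8]
opening: 0.392
finger_force: 0.0
```

```bash
python3 plan.py 427,170.5,120,85,0,8; python3 - <<'E'
from h import *
for n in("top","scene"):
    c=eyes.capture(n);P=cloud(c);X,Y,Z=[P[...,i] for i in range(3)]
    hsv=cv2.cvtColor(c["img"],cv2.COLOR_RGB2HSV);H,S,V=[hsv[...,i].astype(int) for i in range(3)]
    m=((H<6)|(H>174))&(S>150)&(V>70)&(X>380)&(X<470)&(Y>120)&(Y<220)
    for lo,hi in((56,76),(36,56)):
        k=m&(Z>lo)&(Z<hi); print(n,lo,k.sum(),P[k].mean(0).round(1),P[k].min(0).round(1),P[k].max(0).round(1))
    if n=="scene":
        im=c["img"].copy()
        cv2.imwrite("pics/s3.png",cv2.resize(im[130:340,180:450,::-1],None,fx=2.8,fy=2.8,interpolation=cv2.INTER_CUBIC))
E
```

```text
t 13.9 tcp [447.1  55.1 158.6] yaw 64.7 F [ 0.4  0.  -0.8] open 0.392 ff 0.0 j7 0.95
[[0.28, 0.4, 0.16, 0.0, 0.0, -0.51], [0.56, 0.8, 0.32, 0.0, 0.01, -1.02], [0.84, 1.2, 0.48, 0.01, 0.01, -1.52], [1.13, 1.59, 0.64, 0.01, 0.01, -2.03], [1.41, 1.99, 0.8, 0.01, 0.02, -2.54], [1.69, 2.39, 0.96, 0.01, 0.02, -3.05], [1.97, 2.79, 1.13, 0.01, 0.02, -3.55], [2.25, 3.19, 1.29, 0.02, 0.02, -4.06]]<stdin>:7: RuntimeWarning: Mean of empty slice.
  ret = um.true_divide(
Traceback (most recent call last):
ValueError: zero-size array to reduction operation minimum which has no identity
```

>>> servo_tool(series=[[[0.3,0.4,0.15,0,0,-0.5],[0.55,0.8,0.3,0,0,-1],[0.85,1.2,0.5,0,0,-1.5],[1.1,1.6,0.65,0,0,-2],[1.4,2,0.8,0,0,-2.5],[1.7,2.4,0.95,0,0,-3],[1.95,2.8,1.1,0,0,-3.5],[2.25,3.2,1.3,0,0,-4.05]]])

```text
time_s: 14.8
eef_pos: [427.1, 171.7, 117.9]
tool_rot: [0.043, 0.999, 0.0, 0.0]
force: [0.1, 0.4, -0.5]
opening: 0.392
finger_force: 0.0
```

```bash
python3 plan.py 427,170.5,55,85,0,4 427,170.5,40,85,0,4; python3 - <<'E'
from h import *
for n in("top","scene"):
    c=np.load(n+".npz");P=np.load(n+"_P.npy");X,Y,Z=[P[...,i] for i in range(3)]
    hsv=cv2.cvtColor(c["img"],cv2.COLOR_RGB2HSV);H,S,V=[hsv[...,i].astype(int) for i in range(3)]
    m=((H<6)|(H>174))&(S>150)&(V>70)&(X>380)&(X<470)&(Y>120)&(Y<220)
    for lo,hi in((62,76),(50,61),(38,50)):
        k=m&(Z>lo)&(Z<hi)
        if k.sum(): print(n,lo,k.sum(),P[k].mean(0).round(1),P[k].min(0).round(1),P[k].max(0).round(1))
c=eyes.capture("scene");cv2.imwrite("pics/s3.png",cv2.resize(c["img"][120:320,180:440,::-1],None,fx=3,fy=3,interpolation=cv2.INTER_CUBIC))
E
```

```text
t 14.8 tcp [427.1 171.7 117.9] yaw 85.1 F [ 0.1  0.4 -0.5] open 0.392 ff 0.0 j7 1.06
[[0.0, -0.01, 0.52, 0.0, 0.0, 0.0], [0.0, -0.02, 1.05, 0.0, 0.0, 0.01], [0.0, -0.03, 1.57, 0.0, 0.0, 0.01], [0.0, -0.04, 2.1, 0.0, 0.01, 0.01], [0.0, -0.04, 2.22, 0.0, 0.01, 0.01], [0.0, -0.04, 2.35, 0.0, 0.01, 0.01], [0.0, -0.04, 2.47, 0.0, 0.01, 0.01], [0.0, -0.04, 2.6, 0.0, 0.01, 0.01]]
top 62 38 [424.1 170.9  65.5] [410.6 164.7  62. ] [440.3 178.   71.6]
top 50 9 [427.6 165.4  56.5] [417.2 163.7  51.6] [441.  170.9  60.9]
top 38 19 [430.7 165.7  41.6] [414.5 157.2  38.2] [441.8 184.1  49.3]
scene 62 40 [426.8 168.3  65.3] [410.3 160.7  62.5] [448.5 177.1  71. ]
scene 50 49 [430.1 166.3  55.3] [410.7 159.5  50.1] [450.8 175.7  60.8]
scene 38 53 [427.3 166.3  43.1] [408.8 154.   38.2] [448.2 173.8  49.9]
```

View pics/s3.png

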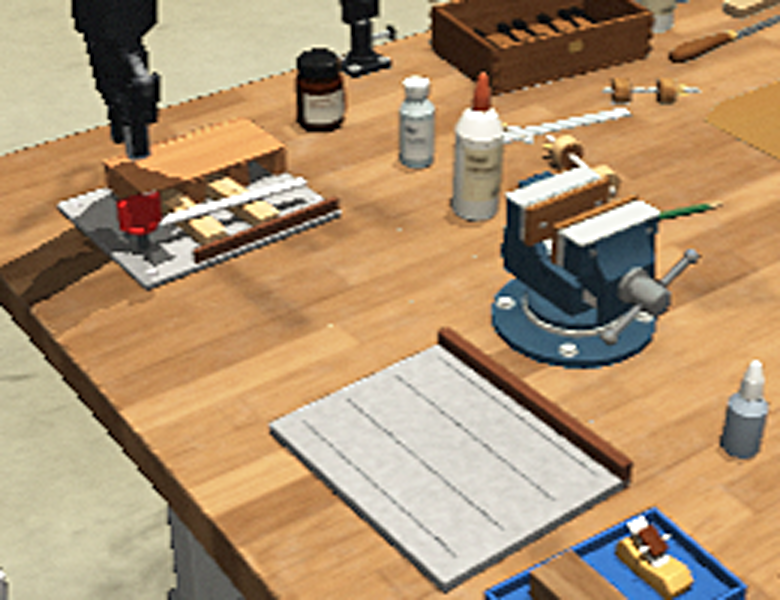

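The board is clear, the plane stands upright in the tray at (655,565), and the rack is unchanged with the gripper above the knob. Gripping the knob now.

>>> servo_tool(series=[[[0,-0.03,0.5,0,0,0],[0,-0.03,1,0,0,0],[0,-0.03,1.4,0,0,0],[0,-0.03,1.8,0,0,0],[0,-0.03,2.1,0,0,0],[0,-0.03,2.3,0,0,0],[0,-0.03,2.5,0,0,0],[0,-0.03,2.53,0,0,0]]])

```text
time_s: 15.65
eef_pos: [426.6, 169.3, 41.7]
tool_rot: [0.045, 0.999, -0.0, -0.0]
force: [-0.1, 1.3, 0.0]
opening: 0.39
finger_force: 0.0
```

>>> servo_tool(series=[[[0,0,0,0,0,0],[0,0,0,0,0,0],[0,0,0,0,0,0],[0,0,0,0,0,0],[0,0,0,0,0,0],[0,0,0,0,0,0],[0,0,0,0,0,0],[0,0,0,0,0,0]]], gripper=255, grip_force=30)

```text
time_s: 16.45
eef_pos: [427.4, 173.2, 42.7]
tool_rot: [0.044, 0.999, 0.002, 0.001]
force: [1.7, 5.7, -5.3]
opening: 0.143
finger_force: 35.0
```

>>> servo_tool(series=[[[0,0,0,0,0,1],[0,0,0,0,0,2],[0,0,0,0,0,3],[0,0,0,0,0,4],[0,0,0,0,0,5],[0,0,0,0,0,6],[0,0,0,0,0,7],[0,0,0,0,0,8]]])

```text
time_s: 17.25
eef_pos: [427.8, 174.1, 42.7]
tool_rot: [0.384, 0.923, 0.003, 0.001]
force: [1.4, 8.3, -6.6]
opening: 0.143
finger_force: 34.6
```

```bash
python3 plan.py 427,170.5,41,2,0,8
```

```text
t 17.2 tcp [427.8 174.1  42.7] yaw 44.8 F [ 1.4  8.3 -6.6] open 0.143 ff 34.6 j7 0.47
[[-0.01, -0.01, 0.01, 0.01, 0.0, 1.07], [-0.02, -0.03, 0.01, 0.02, -0.01, 2.14], [-0.02, -0.04, 0.02, 0.02, -0.01, 3.21], [-0.03, -0.05, 0.03, 0.03, -0.02, 4.28], [-0.04, -0.06, 0.04, 0.04, -0.02, 5.35], [-0.05, -0.08, 0.04, 0.05, -0.03, 6.43], [-0.06, -0.09, 0.05, 0.06, -0.03, 7.5], [-0.07, -0.1, 0.06, 0.06, -0.04, 8.57]]
```

>>> servo_tool(series=[[[0,0,0,0,0,1.1],[0,0,0,0,0,2.2],[0,0,0,0,0,3.3],[0,0,0,0,0,4.4],[0,0,0,0,0,5.5],[0,0,0,0,0,6.6],[0,0,0,0,0,7.6],[0,0,0,0,0,8.4]]])

```text
time_s: 18.05
eef_pos: [428.7, 174.5, 42.8]
tool_rot: [0.689, 0.724, 0.004, 0.0]
force: [4.5, 9.0, -11.9]
opening: 0.146
finger_force: 34.2
```

>>> servo_tool(series=[[[0,0,0,0,0,0],[0,0,0,0,0,0],[0,0,0,0,0,0],[0,0,-0.8,0,0,0],[0,0,-1.8,0,0,0],[0,0,-3,0,0,0],[0,0,-4,0,0,0],[0,0,-4.5,0,0,0]]], gripper=150)

```text
time_s: 18.85
eef_pos: [428.5, 169.4, 180.2]
tool_rot: [0.69, 0.724, 0.002, 0.0]
force: [0.3, 0.6, 0.2]
opening: 0.411
finger_force: 0.0
```

```bash
python3 - <<'E'
from h import *
c=eyes.capture("scene");np.savez("s4.npz",**c);cv2.imwrite("pics/s4.png",cv2.resize(c["img"][130:240,170:320,::-1],None,fx=5,fy=5,interpolation=cv2.INTER_CUBIC))
E
python3 plan.py 483,160,120,2,0,8
```

```text
t 18.9 tcp [429.5 170.  181.6] yaw 2.8 F [1.5 0.5 1.5] open 0.406 ff 0.0 j7 -0.36
[[-0.05, 0.22, 0.26, 0.01, -0.01, 0.02], [-0.11, 0.44, 0.52, 0.02, -0.01, 0.04], [-0.16, 0.66, 0.77, 0.03, -0.02, 0.06], [-0.21, 0.88, 1.03, 0.03, -0.03, 0.08], [-0.27, 1.1, 1.29, 0.04, -0.03, 0.1], [-0.32, 1.31, 1.55, 0.05, -0.04, 0.12], [-0.38, 1.53, 1.8, 0.06, -0.05, 0.13], [-0.43, 1.75, 2.06, 0.07, -0.06, 0.15]]
```

View pics/s4.png

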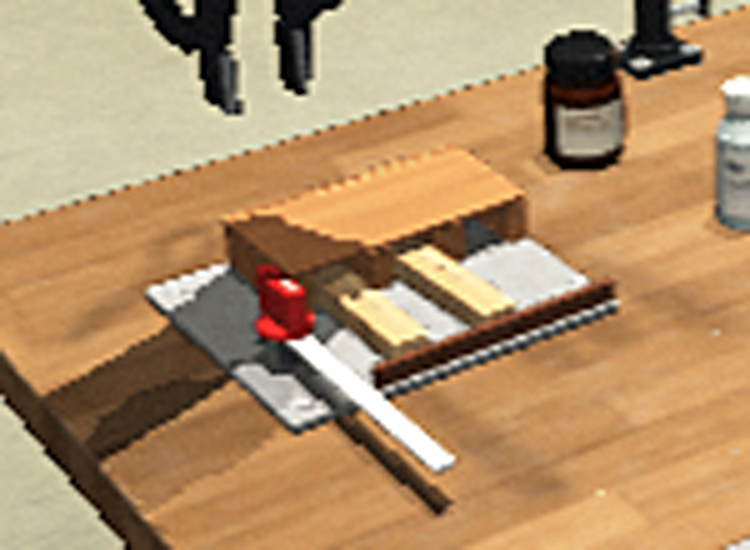

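The keeper is released: the arm points from the knob (285,310) to (445,465), clear of the strips. Two strips lie exposed. Measuring them and the rack angle.

```bash
python3 - <<'E'
from h import *
def fitang(q):
    w=np.linalg.svd(q-q.mean(0))[2][0]; return np.degrees(np.arctan2(w[1],w[0]))%180
for n,f in(("scene","s4.npz"),("top0","top.npz")):
    c=np.load(f);P=cloud(c);X,Y,Z=[P[...,i] for i in range(3)]
    hsv=cv2.cvtColor(c["img"],cv2.COLOR_RGB2HSV);H,S,V=[hsv[...,i].astype(int) for i in range(3)]
    base=(X>455)&(X<575)&(Y>110)&(Y<213)&(Z>22)&(Z<31)&(H>10)&(H<28)&(S>50)&(V>140)
    for lo,hi in((455,512),(513,575)):
        v,u=np.nonzero(base&(X>lo)&(X<hi)); q=np.array([onz(c,a,b,26)[:2] for a,b in zip(u,v)],np.float32)
        print(n,len(q),np.round(np.array(cv2.minAreaRect(q)[0]+cv2.minAreaRect(q)[1]+(cv2.minAreaRect(q)[2],)),1),q.min(0),q.max(0),"ang",fitang(q).round(1),"x@150",q[(abs(q[:,1]-150)<15)][:,0].mean() )
    # hood front edge & lip: per-x-bin edges
    hd=(X>455)&(X<618)&(Z>37)&(Z<46)&(Y>200)&(Y<320)
    e=[]; 
    for x in range(470,610,5):
        k=hd&(abs(X-x)<4)
        if k.sum()>4: e.append((x,np.percentile(Y[k],2),np.percentile(Y[k],98)))
    e=np.array(e); print("hood front slope",[np.degrees(np.polyfit(e[:,0],e[:,i],1)[0]).round(2) for i in(1,2)],np.median(e,0).round(1))
    if n=="scene":
        k=(S<50)&(V>170)&(Z>22)&(Z<42)&(X>400)&(X<480)&(Y<170)&(Y>-30); v,u=np.nonzero(k);q=np.array([onz(c,a,b,34)[:2] for a,b in zip(u,v)]); print("arm",len(q),fitang(q),q.mean(0))
E
```

```text
scene 103 [487.5 165.4  24.4  97.2   2. ] [475.13687  117.189674] [500.69754 214.18907] ang 90.0 x@150 488.34543
scene 114 [545.2 168.5  24.8  97.7   4.6] [530.0477   119.472275] [558.551   216.37971] ang 95.8 x@150 546.53406
hood front slope [np.float64(2.06), np.float64(0.64)] [537.5 214.4 301.8]
arm 168 91.83208920155447 [433.34788594  72.01143435]
top0 136 [487.  171.3  21.5  80.2   0.8] [475.69012 131.12535] [498.36575 211.49762] ang 92.5 x@150 486.91797
top0 141 [539.7 172.5  21.9  77.7   0.9] [528.3017  133.55237] [551.26465 211.4831 ] ang 91.8 x@150 539.8158
hood front slope [np.float64(2.11), np.float64(1.94)] [537.5 216.8 301. ]
```

>>> servo_tool(series=[[[0,0.2,0.2,0,0,0],[0,0.45,0.5,0,0,0],[0,0.7,0.8,0,0,0.1],[0,1,1.1,0,0,0.1],[0.1,1.3,1.5,0,0,0.1],[0.2,1.6,1.9,0,0,0.15],[0.3,1.8,2.2,0.05,-0.05,0.15],[0.4,1.9,2.5,0.05,-0.05,0.15]]])

```text
time_s: 19.7
eef_pos: [482.7, 183.2, 99.6]
tool_rot: [0.694, 0.72, -0.005, 0.0]
force: [1.1, 0.2, 0.7]
opening: 0.411
finger_force: 0.0
```

```bash
python3 plan.py 487,156,50,1.9,0,4 487,156,12.5,1.9,0,4
```

```text
t 19.7 tcp [482.7 183.2  99.6] yaw 2.0 F [1.1 0.2 0.7] open 0.411 ff 0.0 j7 -0.2
[[-0.22, 0.03, 0.41, -0.02, 0.02, 0.01], [-0.45, 0.06, 0.83, -0.04, 0.04, 0.01], [-0.67, 0.09, 1.24, -0.06, 0.06, 0.02], [-0.9, 0.12, 1.66, -0.08, 0.08, 0.03], [-0.9, 0.12, 1.97, -0.08, 0.08, 0.03], [-0.89, 0.13, 2.28, -0.08, 0.08, 0.03], [-0.89, 0.13, 2.6, -0.08, 0.08, 0.03], [-0.89, 0.13, 2.91, -0.08, 0.08, 0.03]]
```

>>> servo_tool(series=[[[-0.2,0,0.3,0,0,0],[-0.45,0.05,0.6,0,0,0],[-0.7,0.1,1,0,0,0],[-0.9,0.1,1.5,-0.05,0.05,0],[-0.9,0.12,2,-0.08,0.08,0],[-0.9,0.12,2.4,-0.08,0.08,0],[-0.9,0.12,2.7,-0.08,0.08,0],[-0.9,0.12,2.85,-0.08,0.08,0]]])

```text
time_s: 20.5
eef_pos: [486.9, 156.8, 15.9]
tool_rot: [0.694, 0.72, 0.001, -0.0]
force: [0.4, 0.3, -0.0]
opening: 0.411
finger_force: 0.0
```

>>> servo_tool(series=[[[0,0,0,0,0,0],[0,0,0,0,0,0],[0,0,0,0,0,0],[0,0,0,0,0,0],[0,0,0,0,0,0],[0,0,0,0,0,0],[0,0,0,0,0,0],[0,0,0,0,0,0]]], gripper=255, grip_force=70)

```text
time_s: 21.3
eef_pos: [487.4, 157.1, 16.9]
tool_rot: [0.694, 0.72, 0.002, -0.0]
force: [0.3, 0.1, -0.8]
opening: 0.263
finger_force: 69.8
```

```bash
cat > pull.py <<'E'
import sys; from plan import *
s=monitor.observe(); x,y,z=s["eef_pos"]; yaw,t,yh,L=[float(a) for a in sys.argv[1:5]]
ct,st=np.cos(np.radians(t)),np.sin(np.radians(t)); a=np.radians(yaw); u=np.array([-np.sin(a),np.cos(a)]) # rack +y
d=-yh; h=z-8   # d: rack-y of tcp relative to hidden end (negative), h above floor
d2,h2=d*ct+h*st,-d*st+h*ct
A=np.r_[np.array([x,y])+u*(d2-d),8+h2]; B=np.r_[A[:2]-u*L*ct,A[2]+L*st]
plan([[*A,yaw,-t,8],[*B,yaw,-t,16]])
E
python3 pull.py 1.9 6.2 130 190
```

```text
t 21.3 tcp [487.4 157.1  16.9] yaw 2.1 F [ 0.3  0.1 -0.8] open 0.263 ff 69.8 j7 -0.04
[[0.01, 0.0, -0.06, 0.0, -0.16, 0.0], [0.01, 0.0, -0.12, 0.01, -0.32, 0.01], [0.02, 0.0, -0.17, 0.01, -0.48, 0.01], [0.03, 0.0, -0.23, 0.02, -0.63, 0.02], [0.04, 0.0, -0.29, 0.02, -0.79, 0.02], [0.04, 0.0, -0.35, 0.02, -0.95, 0.03], [0.05, 0.0, -0.41, 0.03, -1.11, 0.03], [0.06, 0.0, -0.47, 0.03, -1.27, 0.04]]
[[-0.4, 0.0, 0.0, 0.0, 0.0, 0.0], [-0.79, 0.0, 0.0, 0.0, 0.0, 0.0], [-1.19, 0.0, 0.0, 0.0, 0.0, 0.0], [-1.58, 0.0, 0.0, 0.0, 0.0, 0.0], [-1.98, 0.0, 0.0, 0.0, 0.0, 0.0], [-2.38, 0.0, 0.0, 0.0, 0.0, 0.0], [-2.77, 0.0, 0.0, 0.0, 0.0, 0.0], [-3.17, 0.0, 0.0, 0.0, 0.0, 0.0]]
[[-0.4, 0.0, 0.0, 0.0, 0.0, 0.0], [-0.79, 0.0, 0.0, 0.0, 0.0, 0.0], [-1.19, 0.0, 0.0, 0.0, 0.0, 0.0], [-1.58, 0.0, 0.0, 0.0, 0.0, 0.0], [-1.98, 0.0, 0.0, 0.0, 0.0, 0.0], [-2.38, 0.0, 0.0, 0.0, 0.0, 0.0], [-2.77, 0.0, 0.0, 0.0, 0.0, 0.0], [-3.17, 0.0, 0.0, 0.0, 0.0, 0.0]]
```

>>> servo_tool(series=[[[0,0,0,0,0,0],[0,0,0,0,0,0],[0,0,0.05,0,0,0],[0,0,0.1,0,0,0],[0,0,0.15,0,0,0],[0,0,0.18,0,0,0],[0,0,0.18,0,0,0],[0,0,0.18,0,0,0]]], gripper=155)

```text
time_s: 22.1
eef_pos: [487.4, 157.1, 11.4]
tool_rot: [0.694, 0.72, 0.002, -0.0]
force: [0.8, -0.7, 1.0]
opening: 0.396
finger_force: 0.0
```

>>> servo_tool(series=[[[0,0,0,0,0,0],[0,0,0,0,0,0],[0,0,0,0,0,0],[0,0,0,0,0,0],[0,0,0,0,0,0],[0,0,0,0,0,0],[0,0,0,0,0,0],[0,0,0,0,0,0]]], gripper=255)

```text
time_s: 22.9
eef_pos: [487.8, 157.1, 11.8]
tool_rot: [0.694, 0.72, 0.002, 0.0]
force: [-1.0, -0.7, 4.3]
opening: 0.267
finger_force: 71.2
```

>>> servo_tool(series=[[[0,0,-0.06,0,-0.16,0],[0.01,0,-0.12,0,-0.32,0],[0.02,0,-0.17,0,-0.48,0],[0.03,0,-0.23,0,-0.63,0],[0.03,0,-0.29,0,-0.79,0],[0.04,0,-0.35,0,-0.95,0],[0.05,0,-0.41,0,-1.11,0],[0.05,0,-0.47,0,-1.25,0]]])

```text
time_s: 23.7
eef_pos: [487.2, 158.9, 25.6]
tool_rot: [0.693, 0.719, -0.036, 0.04]
force: [0.3, 0.7, 0.8]
opening: 0.269
finger_force: 70.5
```

```bash
python3 plan.py 487,156,26,1.9,-6.2,8; python3 - <<'E'
from h import *
c=eyes.capture("scene");cv2.imwrite("pics/s5.png",cv2.resize(c["img"][150:230,190:310,::-1],None,fx=6,fy=6,interpolation=cv2.INTER_CUBIC))
E
```

```text
t 23.7 tcp [487.2 158.9  25.6] yaw 2.1 F [0.3 0.7 0.8] open 0.269 ff 70.5 j7 -0.19
[[-0.01, 0.0, 0.0, 0.0, 0.0, 0.01], [-0.02, 0.0, 0.0, 0.01, 0.0, 0.01], [-0.04, 0.0, 0.0, 0.01, 0.0, 0.02], [-0.05, -0.01, 0.0, 0.02, 0.0, 0.02], [-0.06, -0.01, 0.0, 0.02, -0.01, 0.03], [-0.07, -0.01, 0.0, 0.02, -0.01, 0.03], [-0.09, -0.01, 0.0, 0.03, -0.01, 0.04], [-0.1, -0.01, 0.0, 0.03, -0.01, 0.04]]
```

View pics/s5.png

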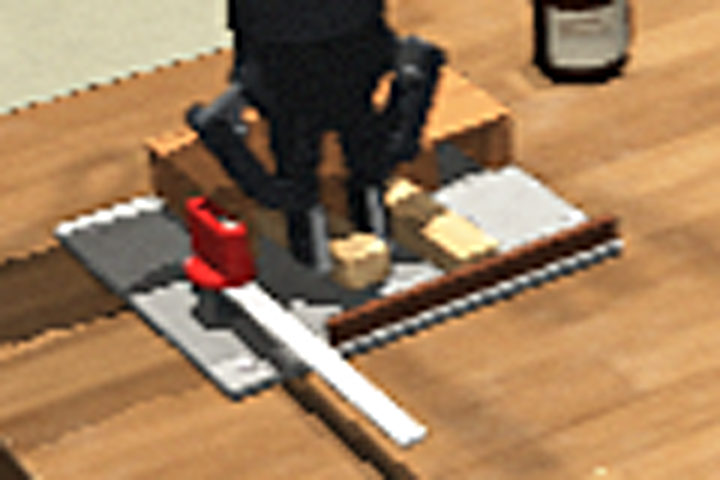

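The strip's front end (355,262) is raised above the lip line. Drawing it out along its own axis.

>>> servo_tool(series=[[[-0.3,0,0,0,0,0],[-0.7,0,0,0,0,0],[-1.1,0,0,0,0,0],[-1.5,0,0,0,0,0],[-1.9,0,0,0,0,0],[-2.3,0,0,0,0,0],[-2.7,0,0,0,0,0],[-3,0,0,0,0,0]]])

```text
time_s: 24.55
eef_pos: [490.6, 67.6, 35.3]
tool_rot: [0.694, 0.718, -0.036, 0.039]
force: [0.5, 0.1, -0.7]
opening: 0.268
finger_force: 70.5
```

>>> servo_tool(series=[[[-0.4,0,0,0,0,0],[-0.8,0,0,0,0,0],[-1.2,0,0,0,0,0],[-1.6,0,0,0,0,0],[-2,0,0,0,0,0],[-2.5,0,0,0,0,0],[-3,0,-0.1,0,0,0],[-3.4,0,-0.3,0,0,0]]])

```text
time_s: 25.35
eef_pos: [493.8, -33.3, 55.1]
tool_rot: [0.694, 0.718, -0.037, 0.039]
force: [-0.4, -0.0, 0.1]
opening: 0.268
finger_force: 70.5
```

```bash
python3 plan.py 480,-150,100,2,0,6 438,-304,60,2,0,6 438,-304,22,2,0,4; python3 - <<'E'
from h import *
c=eyes.capture("scene");np.savez("s6.npz",**c);cv2.imwrite("pics/s6.png",cv2.resize(c["img"][130:330,180:440,::-1],None,fx=3,fy=3,interpolation=cv2.INTER_CUBIC))
E
```

```text
t 25.4 tcp [493.8 -33.3  55.1] yaw 2.0 F [-0.4 -0.   0.1] open 0.268 ff 70.5 j7 0.15
[[-0.67, -0.1, -0.18, 0.0, 0.2, 0.0], [-1.34, -0.2, -0.36, 0.01, 0.41, 0.0], [-2.01, -0.3, -0.54, 0.01, 0.61, 0.0], [-2.67, -0.39, -0.72, 0.01, 0.82, 0.0], [-3.34, -0.49, -0.89, 0.02, 1.02, 0.0], [-4.01, -0.59, -1.07, 0.02, 1.23, 0.0], [-4.83, -0.86, -0.76, 0.02, 1.23, 0.0], [-5.65, -1.12, -0.45, 0.02, 1.23, 0.0]]
[[-0.85, -0.26, 0.22, 0.0, 0.0, 0.0], [-1.69, -0.53, 0.44, 0.0, 0.0, 0.0], [-2.54, -0.79, 0.67, 0.0, 0.0, 0.0], [-3.39, -1.05, 0.89, 0.0, 0.0, 0.0], [-3.39, -1.05, 1.21, 0.0, 0.0, 0.0], [-3.39, -1.05, 1.52, 0.0, 0.0, 0.0], [-3.39, -1.05, 1.84, 0.0, 0.0, 0.0], [-3.39, -1.05, 2.16, 0.0, 0.0, 0.0]]
```

View pics/s6.png

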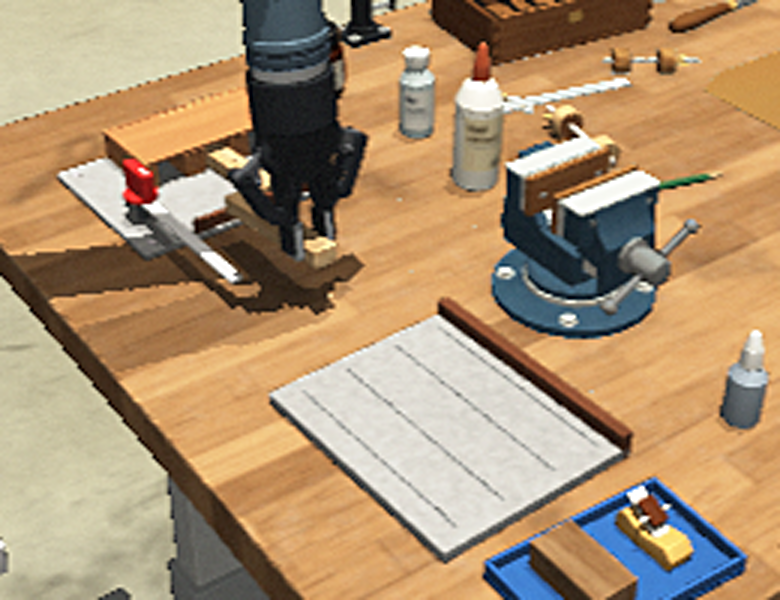

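The strip is out of the rack and held clear (its end at (320,250)). The board is empty and the other strip is still in the rack at (230,160).

>>> servo_tool(series=[[[-0.65,-0.1,-0.2,0,0.2,0],[-1.35,-0.2,-0.4,0,0.4,0],[-2,-0.3,-0.55,0,0.6,0],[-2.7,-0.4,-0.7,0,0.8,0],[-3.35,-0.5,-0.9,0,1,0],[-4,-0.6,-1.05,0,1.2,0],[-4.8,-0.85,-0.75,0,1.24,0],[-5.6,-1.1,-0.45,0,1.24,0]]])

```text
time_s: 26.2
eef_pos: [468.0, -199.1, 87.0]
tool_rot: [0.694, 0.72, 0.002, 0.001]
force: [-0.6, 0.3, -0.9]
opening: 0.267
finger_force: 70.4
```

```bash
python3 plan.py 440,-297,70,2,0,4 440,-297,30,2,0,4 440,-297,17,2,0,8
```

```text
t 26.2 tcp [ 468.  -199.1   87. ] yaw 2.1 F [-0.6  0.3 -0.9] open 0.267 ff 70.4 j7 0.64
[[-0.81, -0.26, 0.14, 0.02, 0.0, 0.01], [-1.61, -0.53, 0.28, 0.03, -0.01, 0.01], [-2.42, -0.79, 0.42, 0.05, -0.01, 0.02], [-3.23, -1.06, 0.56, 0.06, -0.02, 0.03], [-3.23, -1.06, 0.89, 0.06, -0.02, 0.03], [-3.23, -1.06, 1.22, 0.06, -0.02, 0.03], [-3.23, -1.06, 1.56, 0.06, -0.02, 0.03], [-3.23, -1.06, 1.89, 0.06, -0.02, 0.03]]
[[0.0, 0.0, 0.05, 0.0, 0.0, 0.0], [0.0, 0.0, 0.11, 0.0, 0.0, 0.0], [0.0, 0.0, 0.16, 0.0, 0.0, 0.0], [0.0, 0.0, 0.22, 0.0, 0.0, 0.0], [0.0, 0.0, 0.27, 0.0, 0.0, 0.0], [0.0, 0.0, 0.33, 0.0, 0.0, 0.0], [0.0, 0.0, 0.38, 0.0, 0.0, 0.0], [0.0, 0.0, 0.43, 0.0, 0.0, 0.0]]
```

>>> servo_tool(series=[[[-0.8,-0.25,0.15,0,0,0],[-1.6,-0.5,0.3,0,0,0],[-2.4,-0.8,0.4,0.05,0,0],[-3.2,-1.05,0.6,0.05,0,0],[-3.2,-1.05,0.9,0.05,0,0],[-3.2,-1.05,1.2,0.05,0,0],[-3.2,-1.05,1.5,0.05,0,0],[-3.2,-1.05,1.8,0.05,0,0]]])

```text
time_s: 27.0
eef_pos: [440.0, -293.3, 30.9]
tool_rot: [0.693, 0.721, 0.0, -0.002]
force: [-0.1, -0.4, -2.0]
opening: 0.265
finger_force: 70.4
```

>>> servo_tool(series=[[[0,0,0.1,0,0,0],[0,0,0.2,0,0,0],[0,0,0.3,0,0,0],[0,0,0.4,0,0,0],[0,0,0.45,0,0,0],[0,0,0.5,0,0,0],[0,0,0.5,0,0,0],[0,0,0.5,0,0,0]]])

```text
time_s: 27.8
eef_pos: [439.4, -295.0, 17.0]
tool_rot: [0.694, 0.72, -0.0, -0.001]
force: [0.1, 0.2, -0.2]
opening: 0.265
finger_force: 70.4
```

>>> servo_tool(series=[[[0,0,0,0,0,0],[0,0,0,0,0,0],[0,0,0,0,0,0],[0,0,0,0,0,0],[0,0,-0.4,0,0,0],[0,0,-1.2,0,0,0],[0,0,-2.5,0,0,0],[0,0,-4,0,0,0]]], gripper=155)

```text
time_s: 28.6
eef_pos: [438.3, -294.6, 137.7]
tool_rot: [0.694, 0.72, -0.001, -0.003]
force: [1.1, 0.2, 0.3]
opening: 0.392
finger_force: 0.0
```

```bash
python3 plan.py 480,0,130,2,0,8; python3 - <<'E'
from h import *
def fit(c,xr,yr,z0,z1,z,nm):
    P=cloud(c);X,Y,Z=[P[...,i] for i in range(3)]
    hsv=cv2.cvtColor(c["img"],cv2.COLOR_RGB2HSV);H,S,V=[hsv[...,i].astype(int) for i in range(3)]
    m=(X>xr[0])&(X<xr[1])&(Y>yr[0])&(Y<yr[1])&(Z>z0)&(Z<z1)&(H>10)&(H<28)&(S>50)&(V>110)
    v,u=np.nonzero(m)
    if len(v)<9: print(nm,"none",len(v)); return
    q=np.array([onz(c,a,b,z)[:2] for a,b in zip(u,v)],np.float32); b=cv2.minAreaRect(q)
    print(nm,len(q),np.round(b[0]+b[1]+(b[2],),1),q.min(0).round(),q.max(0).round(),"x by y",[ (y,round(float(q[abs(q[:,1]-y)<6][:,0].mean()),1)) for y in range(int(yr[0]),int(yr[1]),15) if (abs(q[:,1]-y)<6).sum()>2])
for n in("top","scene"):
    c=eyes.capture(n); np.savez(f"{n}7.npz",**c)
    fit(c,(515,580),(110,213),21,32,26,n+" rack0"); fit(c,(400,480),(-370,-130),24,36,30,n+" board")
E
```

```text
t 28.6 tcp [ 438.3 -294.6  137.7] yaw 2.1 F [1.1 0.2 0.3] open 0.392 ff 0.0 j7 0.79
[[1.22, 0.22, 0.03, -0.01, 0.0, 0.0], [2.44, 0.44, 0.07, -0.01, -0.01, 0.0], [3.66, 0.65, 0.1, -0.02, -0.01, 0.01], [4.88, 0.87, 0.14, -0.03, -0.02, 0.01], [6.1, 1.09, 0.17, -0.03, -0.02, 0.01], [7.32, 1.31, 0.21, -0.04, -0.02, 0.01], [8.54, 1.53, 0.24, -0.05, -0.03, 0.01], [9.76, 1.74, 0.27, -0.05, -0.03, 0.01]]
top rack0 207 [542.1 169.3  24.2  84.1   5.1] [528. 128.] [558. 212.] x by y [(125, 544.5), (140, 545.2), (155, 543.9), (170, 543.0), (185, 540.7), (200, 539.2)]
top board 19 [ 439.7 -297.6    9.2   18.6   88.9] [ 431. -302.] [ 449. -293.] x by y [(-295, 440.1)]
scene rack0 121 [535.4 163.8  55.3 100.6  12.3] [517. 118.] [573. 218.] x by y [(125, 549.2), (140, 545.7), (155, 546.5), (170, 544.0), (185, 543.1), (200, 538.4)]
scene board 441 [ 439.2 -248.6   27.3  161.5    1. ] [ 424. -329.] [ 454. -168.] x by y [(-325, 438.3), (-310, 440.9), (-295, 439.1), (-280, 444.4), (-265, 439.3), (-250, 438.9), (-235, 438.2), (-220, 437.8), (-205, 438.1), (-190, 437.4), (-175, 436.9)]
```

Strip 1 lies on the board at (439,-248). The second strip has been knocked about 5° askew (centre line x=545 at y=140, 539 at y=200), so I'll grip it at that yaw and straighten it.

>>> servo_tool(series=[[[1.2,0.2,0,0,0,0],[2.4,0.4,0,0,0,0],[3.6,0.65,0.1,0,0,0],[4.9,0.9,0.1,0,0,0],[6.1,1.1,0.2,0,0,0],[7.3,1.3,0.2,0,0,0],[8.5,1.5,0.2,-0.05,0,0],[9.8,1.75,0.25,-0.05,0,0]]])

```text
time_s: 29.5
eef_pos: [481.0, 1.5, 130.2]
tool_rot: [0.695, 0.719, 0.002, 0.0]
force: [0.9, -0.2, -0.1]
opening: 0.393
finger_force: 0.0
```

```bash
python3 plan.py 544,155,85,5,0,8 544,155,12,5,0,8
```

```text
t 29.5 tcp [481.    1.5 130.2] yaw 2.0 F [ 0.9 -0.2 -0.1] open 0.393 ff 0.0 j7 0.09
[[0.63, 0.28, 0.19, 0.0, 0.0, -0.07], [1.26, 0.57, 0.38, 0.01, -0.01, -0.15], [1.89, 0.85, 0.57, 0.01, -0.01, -0.22], [2.52, 1.14, 0.76, 0.02, -0.01, -0.3], [3.15, 1.42, 0.95, 0.02, -0.01, -0.37], [3.78, 1.7, 1.14, 0.03, -0.02, -0.45], [4.41, 1.99, 1.34, 0.03, -0.02, -0.52], [5.04, 2.27, 1.53, 0.04, -0.02, -0.6]]
[[0.0, 0.0, 0.3, 0.0, 0.0, 0.0], [0.0, 0.0, 0.61, 0.0, 0.0, 0.0], [0.0, 0.0, 0.91, 0.0, 0.0, 0.0], [0.0, 0.0, 1.22, 0.0, 0.0, 0.0], [0.0, 0.0, 1.52, 0.0, 0.0, 0.0], [0.0, 0.0, 1.83, 0.0, 0.0, 0.0], [0.0, 0.0, 2.13, 0.0, 0.0, 0.0], [0.0, 0.0, 2.43, 0.0, 0.0, 0.0]]
```

>>> servo_tool(series=[[[0.6,0.3,0.2,0,0,-0.05],[1.25,0.55,0.4,0,0,-0.15],[1.9,0.85,0.55,0,0,-0.2],[2.5,1.15,0.75,0,0,-0.3],[3.15,1.4,0.95,0,0,-0.4],[3.8,1.7,1.15,0,0,-0.45],[4.4,2,1.3,0,0,-0.5],[5.05,2.3,1.5,0,0,-0.6]]])

```text
time_s: 30.3
eef_pos: [545.7, 155.5, 84.7]
tool_rot: [0.675, 0.738, 0.001, 0.001]
force: [0.2, -0.5, -0.4]
opening: 0.394
finger_force: 0.0
```

```bash
python3 plan.py 544,155,12,5,0,8
```

```text
t 30.3 tcp [545.7 155.5  84.7] yaw 5.1 F [ 0.2 -0.5 -0.4] open 0.394 ff 0.0 j7 -0.04
[[0.0, -0.01, 0.3, 0.0, 0.0, 0.0], [0.0, -0.02, 0.61, 0.01, 0.0, 0.0], [-0.01, -0.02, 0.91, 0.01, 0.0, 0.01], [-0.01, -0.03, 1.21, 0.02, -0.01, 0.01], [-0.01, -0.04, 1.51, 0.02, -0.01, 0.01], [-0.01, -0.05, 1.82, 0.02, -0.01, 0.01], [-0.01, -0.06, 2.12, 0.03, -0.01, 0.01], [-0.01, -0.06, 2.42, 0.03, -0.01, 0.02]]
```

>>> servo_tool(series=[[[0,-0.02,0.4,0,0,0],[0,-0.04,0.8,0,0,0],[0,-0.05,1.2,0,0,0],[0,-0.05,1.6,0,0,0],[0,-0.05,2,0,0,0],[0,-0.05,2.3,0,0,0],[0,-0.05,2.42,0,0,0],[0,-0.05,2.42,0,0,0]]])

```text
time_s: 31.1
eef_pos: [543.1, 154.3, 12.0]
tool_rot: [0.675, 0.738, 0.001, 0.0]
force: [1.7, 0.2, 0.2]
opening: 0.389
finger_force: 0.0
```

>>> servo_tool(series=[[[0,0,0,0,0,0],[0,0,0,0,0,0],[0,0,0,0,0,0],[0,0,0,0,0,0],[0,0,0,0,0,0],[0,0,0,0,0,0],[0,0,0,0,0,0],[0,0,0,0,0,0]]], gripper=255)

```text
time_s: 31.9
eef_pos: [543.9, 154.8, 13.1]
tool_rot: [0.675, 0.738, 0.002, 0.0]
force: [-1.1, -0.1, 4.2]
opening: 0.265
finger_force: 71.7
```

```bash
python3 plan.py 539.5,155,12,1.9,0,8
```

```text
t 31.9 tcp [543.9 154.8  13.1] yaw 5.1 F [-1.1 -0.1  4.2] open 0.265 ff 71.7 j7 0.02
[[0.0, -0.02, 0.0, 0.0, 0.0, 0.08], [0.01, -0.04, 0.01, 0.01, -0.01, 0.16], [0.01, -0.05, 0.01, 0.01, -0.01, 0.24], [0.01, -0.07, 0.02, 0.02, -0.01, 0.32], [0.01, -0.09, 0.02, 0.02, -0.01, 0.4], [0.02, -0.11, 0.03, 0.03, -0.02, 0.48], [0.02, -0.13, 0.03, 0.03, -0.02, 0.56], [0.02, -0.15, 0.04, 0.04, -0.02, 0.64]]
```

>>> servo_tool(series=[[[0,-0.02,0,0,0,0.08],[0,-0.04,0,0,0,0.16],[0,-0.05,0,0,0,0.24],[0,-0.07,0,0,0,0.32],[0,-0.09,0,0,0,0.4],[0,-0.11,0,0,0,0.48],[0,-0.13,0,0,0,0.56],[0,-0.14,0,0,0,0.62]]])

```text
time_s: 32.7
eef_pos: [540.2, 154.3, 13.0]
tool_rot: [0.695, 0.719, 0.002, 0.001]
force: [2.5, -0.3, 6.3]
opening: 0.266
finger_force: 71.8
```

```bash
python3 pull.py 1.9 6.2 128 190 | head -2
```

```text
t 32.7 tcp [540.2 154.3  13. ] yaw 2.0 F [ 2.5 -0.3  6.3] open 0.266 ff 71.8 j7 -0.03
[[0.01, 0.0, -0.06, 0.01, -0.16, 0.0], [0.01, 0.0, -0.11, 0.01, -0.32, 0.0], [0.02, 0.0, -0.17, 0.02, -0.47, 0.0], [0.02, 0.0, -0.23, 0.03, -0.63, 0.0], [0.03, 0.0, -0.29, 0.03, -0.79, 0.01], [0.03, 0.0, -0.34, 0.04, -0.95, 0.01], [0.04, 0.0, -0.4, 0.04, -1.1, 0.01], [0.04, 0.0, -0.46, 0.05, -1.26, 0.01]]
```

>>> servo_tool(series=[[[0,0,-0.06,0,-0.16,0],[0.01,0,-0.12,0,-0.32,0],[0.02,0,-0.17,0,-0.48,0],[0.03,0,-0.23,0,-0.63,0],[0.03,0,-0.29,0,-0.79,0],[0.04,0,-0.35,0,-0.95,0],[0.04,0,-0.41,0,-1.11,0],[0.04,0,-0.47,0,-1.25,0]]])

```text
time_s: 33.5
eef_pos: [538.6, 156.0, 26.6]
tool_rot: [0.693, 0.719, -0.037, 0.039]
force: [-0.6, -0.6, -0.8]
opening: 0.262
finger_force: 71.3
```

>>> servo_tool(series=[[[-0.2,0,0,0,0,0],[-0.5,0,0,0,0,0],[-0.8,0,0,0,0,0],[-1.2,0,0,0,0,0],[-1.6,0,0,0,0,0],[-2,0,0,0,0,0],[-2.4,0,0,0,0,0],[-2.8,0,0,0,0,0]]])

```text
time_s: 34.3
eef_pos: [542.2, 70.6, 35.9]
tool_rot: [0.694, 0.718, -0.036, 0.04]
force: [-0.4, 0.4, -0.5]
opening: 0.264
finger_force: 71.1
```

>>> servo_tool(series=[[[-0.4,0,0,0,0,0],[-0.8,0,0,0,0,0],[-1.2,0,0,0,0,0],[-1.6,0,0,0,0,0],[-2,0,0,0,0,0],[-2.5,0,0,0,0,0],[-3,0,-0.1,0,0,0],[-3.5,0,-0.3,0,0,0]]])

```text
time_s: 35.1
eef_pos: [545.2, -33.0, 56.0]
tool_rot: [0.694, 0.718, -0.037, 0.039]
force: [0.0, 0.1, -0.0]
opening: 0.265
finger_force: 71.1
```

```bash
python3 plan.py 500,-199,87,2,0,8; python3 - <<'E'
from h import *
c=eyes.capture("scene");np.savez("s8.npz",**c);cv2.imwrite("pics/s8.png",cv2.resize(c["img"][130:330,180:440,::-1],None,fx=3,fy=3,interpolation=cv2.INTER_CUBIC))
E
```

```text
t 35.1 tcp [545.2 -33.   56. ] yaw 2.0 F [ 0.   0.1 -0. ] open 0.265 ff 71.1 j7 0.15
[[-0.69, -0.21, -0.06, 0.0, 0.15, 0.0], [-1.39, -0.42, -0.11, 0.0, 0.31, 0.0], [-2.08, -0.63, -0.17, 0.01, 0.46, 0.0], [-2.78, -0.85, -0.22, 0.01, 0.62, 0.0], [-3.47, -1.06, -0.28, 0.01, 0.77, 0.0], [-4.17, -1.27, -0.33, 0.01, 0.93, -0.01], [-4.86, -1.48, -0.39, 0.02, 1.08, -0.01], [-5.56, -1.69, -0.44, 0.02, 1.23, -0.01]]
```

View pics/s8.png

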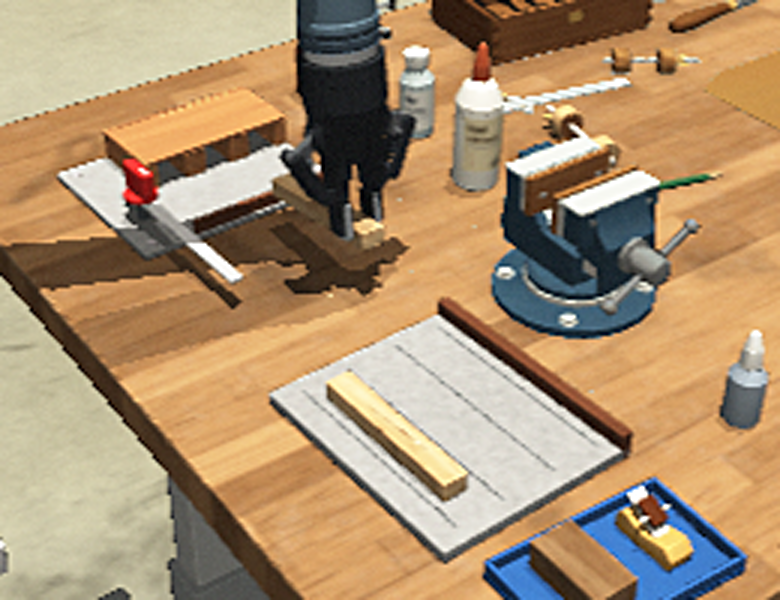

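Strip 1 lies flat between the lines on the board ((330,380)-(465,490)), the rack is empty, and strip 2 is in the gripper. Placing it in the middle lane.

>>> servo_tool(series=[[[-0.7,-0.2,-0.3,0,0.15,0],[-1.4,-0.4,-0.6,0,0.3,0],[-2.1,-0.6,-0.8,0,0.45,0],[-2.8,-0.85,-0.9,0,0.6,0],[-3.5,-1.05,-0.9,0,0.75,0],[-4.2,-1.25,-0.8,0,0.9,0],[-4.9,-1.5,-0.6,0,1.1,0],[-5.55,-1.7,-0.45,0,1.24,0]]])

```text
time_s: 35.95
eef_pos: [500.0, -198.7, 87.6]
tool_rot: [0.695, 0.719, 0.002, 0.001]
force: [0.2, 0.0, -0.1]
opening: 0.263
finger_force: 71.1
```

```bash
python3 plan.py 488.5,-296,75,2,0,4 488.5,-296,32,2,0,4
```

```text
t 36.0 tcp [ 500.  -198.7   87.6] yaw 2.0 F [ 0.2  0.  -0.1] open 0.263 ff 71.1 j7 0.6
[[-0.81, -0.12, 0.1, 0.01, 0.0, 0.0], [-1.61, -0.25, 0.21, 0.02, -0.01, 0.0], [-2.42, -0.37, 0.31, 0.03, -0.01, -0.01], [-3.23, -0.5, 0.41, 0.04, -0.01, -0.01], [-3.23, -0.5, 0.77, 0.04, -0.01, -0.01], [-3.23, -0.5, 1.13, 0.04, -0.01, -0.01], [-3.23, -0.5, 1.49, 0.04, -0.01, -0.01], [-3.23, -0.5, 1.85, 0.04, -0.01, -0.01]]
```

>>> servo_tool(series=[[[-0.8,-0.1,0.1,0,0,0],[-1.6,-0.25,0.2,0,0,0],[-2.4,-0.4,0.3,0,0,0],[-3.2,-0.5,0.4,0,0,0],[-3.2,-0.5,0.8,0,0,0],[-3.2,-0.5,1.15,0,0,0],[-3.2,-0.5,1.5,0,0,0],[-3.2,-0.5,1.8,0,0,0]]])

```text
time_s: 36.75
eef_pos: [488.9, -291.5, 31.5]
tool_rot: [0.694, 0.72, 0.001, -0.0]
force: [0.4, -0.1, -0.5]
opening: 0.264
finger_force: 71.1
```

>>> servo_tool(series=[[[0,0,0.1,0,0,0],[0,0,0.2,0,0,0],[0,0,0.3,0,0,0],[0,0,0.4,0,0,0],[0,0,0.45,0,0,0],[0,0,0.48,0,0,0],[0,0,0.48,0,0,0],[0,0,0.48,0,0,0]]])

```text
time_s: 37.55
eef_pos: [488.9, -293.7, 18.7]
tool_rot: [0.695, 0.719, 0.001, 0.001]
force: [-0.6, 0.1, -0.2]
opening: 0.268
finger_force: 71.1
```

>>> servo_tool(series=[[[0,0,0,0,0,0],[0,0,0,0,0,0],[0,0,0,0,0,0],[0,0,0,0,0,0],[0,0,-0.4,0,0,0],[0,0,-1.2,0,0,0],[0,0,-2.5,0,0,0],[0,0,-4,0,0,0]]], gripper=155)

```text
time_s: 38.35
eef_pos: [487.3, -293.2, 139.3]
tool_rot: [0.695, 0.719, 0.001, -0.001]
force: [1.0, 0.8, 0.9]
opening: 0.399
finger_force: 0.0
```

```bash
python3 plan.py 450,-20,150,2,0,8 428,174,130,2,0,6
```

```text
t 38.4 tcp [ 487.3 -293.2  139.3] yaw 2.0 F [1.  0.8 0.9] open 0.399 ff 0.0 j7 0.74
[[1.14, -0.12, -0.04, 0.0, 0.0, 0.0], [2.29, -0.23, -0.09, 0.0, -0.01, 0.0], [3.43, -0.35, -0.13, 0.0, -0.01, 0.0], [4.57, -0.46, -0.17, 0.0, -0.01, 0.0], [5.72, -0.58, -0.21, 0.0, -0.01, 0.0], [6.86, -0.7, -0.26, 0.0, -0.02, 0.0], [8.0, -0.81, -0.3, 0.0, -0.02, 0.0], [9.14, -0.93, -0.34, 0.0, -0.02, 0.0]]
[[1.08, -0.08, 0.11, 0.0, 0.0, 0.0], [2.16, -0.17, 0.22, 0.0, 0.0, 0.0], [3.24, -0.25, 0.33, 0.0, 0.0, 0.0], [4.33, -0.34, 0.44, 0.0, 0.0, 0.0], [5.41, -0.42, 0.56, 0.0, 0.0, 0.0], [6.49, -0.51, 0.67, 0.0, 0.0, 0.0], [6.49, -0.51, 0.67, 0.0, 0.0, 0.0], [6.49, -0.51, 0.67, 0.0, 0.0, 0.0]]
```

>>> servo_tool(series=[[[1.15,-0.1,0,0,0,0],[2.3,-0.25,-0.1,0,0,0],[3.45,-0.35,-0.1,0,0,0],[4.6,-0.45,-0.2,0,0,0],[5.7,-0.6,-0.2,0,0,0],[6.85,-0.7,-0.25,0,0,0],[8,-0.8,-0.3,0,0,0],[9.15,-0.95,-0.35,0,0,0]]])

```text
time_s: 39.15
eef_pos: [450.5, -19.3, 150.2]
tool_rot: [0.695, 0.719, 0.002, 0.001]
force: [-0.3, 0.4, 0.0]
opening: 0.392
finger_force: 0.0
```

>>> servo_tool(series=[[[1.1,-0.1,0.1,0,0,0],[2.15,-0.15,0.2,0,0,0],[3.25,-0.25,0.3,0,0,0],[4.3,-0.35,0.45,0,0,0],[5.4,-0.4,0.55,0,0,0],[6.45,-0.5,0.65,0,0,0],[6.45,-0.5,0.65,0,0,0],[6.45,-0.5,0.65,0,0,0]]])

```text
time_s: 39.95
eef_pos: [428.9, 173.0, 130.4]
tool_rot: [0.694, 0.72, 0.001, 0.001]
force: [0.2, 0.6, -0.5]
opening: 0.392
finger_force: 0.0
```

```bash
python3 plan.py 428,174,42,2,0,8; python3 - <<'E'
from h import *
for n in("top","scene"):
    c=eyes.capture(n); P=cloud(c);X,Y,Z=[P[...,i] for i in range(3)]
    hsv=cv2.cvtColor(c["img"],cv2.COLOR_RGB2HSV);H,S,V=[hsv[...,i].astype(int) for i in range(3)]
    for lo,hi in((405,464),(465,520)):
        m=(X>lo)&(X<hi)&(Y>-370)&(Y<-130)&(Z>24)&(Z<36)&(H>10)&(H<28)&(S>50); v,u=np.nonzero(m)
        if len(v)<9: print(n,"none"); continue
        q=np.array([onz(c,a,b,30)[:2] for a,b in zip(u,v)],np.float32); b=cv2.minAreaRect(q); print(n,len(q),np.round(b[0]+b[1]+(b[2],),1),"zmed",np.percentile(Z[m],[5,50,95]).round(1))
E
```

```text
t 40.0 tcp [428.9 173.  130.4] yaw 2.1 F [ 0.2  0.6 -0.5] open 0.392 ff 0.0 j7 -0.37
[[0.0, 0.0, 0.37, 0.0, 0.0, 0.0], [0.01, -0.01, 0.74, 0.01, 0.0, 0.01], [0.01, -0.01, 1.1, 0.01, 0.0, 0.01], [0.02, -0.02, 1.47, 0.02, 0.0, 0.01], [0.02, -0.02, 1.84, 0.02, -0.01, 0.01], [0.03, -0.03, 2.21, 0.03, -0.01, 0.02], [0.03, -0.03, 2.58, 0.03, -0.01, 0.02], [0.03, -0.04, 2.95, 0.04, -0.01, 0.02]]
top 398 [ 436.  -246.9   24.3  153.8    0.8] zmed [26.1 30.3 33.9]
top 385 [ 486.4 -243.    21.6  152.1    0.8] zmed [26.1 30.2 34.5]
scene 515 [ 437.4 -247.9   28.9  159.7    2. ] zmed [25.6 30.5 33. ]
scene 485 [ 487.  -246.2   30.2  160.8    1.3] zmed [25.2 30.6 33. ]
```

Both strips lie flat (tops at z≈30) and parallel on the board. Now the keeper goes back.

>>> servo_tool(series=[[[0,0,0.5,0,0,0],[0,0,1,0,0,0],[0,0,1.5,0,0,0],[0,0,1.9,0,0,0],[0,0,2.3,0,0,0],[0.03,-0.03,2.6,0,0,0],[0.03,-0.03,2.85,0,0,0],[0.03,-0.03,2.93,0,0,0]]])

```text
time_s: 40.85
eef_pos: [427.6, 173.2, 41.1]
tool_rot: [0.695, 0.719, 0.001, 0.0]
force: [1.1, -0.2, -0.7]
opening: 0.388
finger_force: 0.0
```

>>> servo_tool(series=[[[0,0,0,0,0,0],[0,0,0,0,0,0],[0,0,0,0,0,0],[0,0,0,0,0,0],[0,0,0,0,0,0],[0,0,0,0,0,0],[0,0,0,0,0,0],[0,0,0,0,0,0]]], gripper=255, grip_force=30)

```text
time_s: 41.65
eef_pos: [428.7, 173.5, 42.1]
tool_rot: [0.695, 0.719, 0.002, 0.001]
force: [4.4, -0.0, -4.9]
opening: 0.147
finger_force: 35.3
```

>>> servo_tool(series=[[[0,0,0,0,0,-1],[0,0,0,0,0,-2],[0,0,0,0,0,-3],[0,0,0,0,0,-4],[0,0,0,0,0,-5],[0,0,0,0,0,-6],[0,0,0,0,0,-7],[0,0,0,0,0,-8]]])

```text
time_s: 42.45
eef_pos: [428.6, 173.4, 42.1]
tool_rot: [0.405, 0.914, 0.001, 0.001]
force: [3.6, 1.0, -3.9]
opening: 0.145
finger_force: 35.4
```

>>> servo_tool(series=[[[0,0,0,0,0,-1.1],[0,0,0,0,0,-2.2],[0,0,0,0,0,-3.3],[0,0,0,0,0,-4.4],[0,0,0,0,0,-5.5],[0,0,0,0,0,-6.6],[0,0,0,0,0,-7.6],[0,0,0,0,0,-8.4]]])

```text
time_s: 43.25
eef_pos: [428.5, 173.2, 42.1]
tool_rot: [0.051, 0.999, 0.0, 0.002]
force: [3.5, -0.7, -3.7]
opening: 0.149
finger_force: 35.4
```

```bash
python3 plan.py 428,174,180,85,0,8
```

```text
t 43.2 tcp [428.5 173.2  42.1] yaw 84.2 F [ 3.5 -0.7 -3.7] open 0.149 ff 35.4 j7 1.01
[[0.0, 0.0, -0.57, 0.0, 0.0, -0.02], [0.0, 0.01, -1.15, 0.0, 0.01, -0.04], [0.0, 0.01, -1.72, 0.0, 0.01, -0.06], [0.0, 0.01, -2.3, 0.01, 0.02, -0.08], [0.0, 0.02, -2.87, 0.01, 0.02, -0.1], [0.0, 0.02, -3.45, 0.01, 0.03, -0.12], [0.0, 0.02, -4.02, 0.01, 0.03, -0.14], [0.0, 0.03, -4.6, 0.01, 0.03, -0.16]]
```

Releasing gently, rising, and moving aside for a final look.

>>> servo_tool(series=[[[0,0,0,0,0,0],[0,0,0,0,0,0],[0,0,0,0,0,0],[0,0,-0.8,0,0,0],[0,0,-1.8,0,0,0],[0,0,-3,0,0,0],[0,0,-4.2,0,0,0],[0,0,-5,0,0,0]]], gripper=120)

```text
time_s: 44.05
eef_pos: [428.3, 173.8, 194.6]
tool_rot: [0.053, 0.999, 0.001, 0.002]
force: [0.2, 0.3, -0.4]
opening: 0.525
finger_force: 0.0
```

>>> servo_tool(series=[[[0,1,0,0,0,0],[0,2,-0.2,0,0,0],[0,3,-0.4,0,0,0],[0,4,-0.6,0,0,0],[0,5,-0.8,0,0,0],[0,6,-0.8,0,0,0],[0,7,-0.8,0,0,0],[0,8,-0.8,0,0,0]]])

```text
time_s: 44.85
eef_pos: [452.2, 412.9, 216.0]
tool_rot: [0.053, 0.999, 0.0, 0.001]
force: [1.1, 0.1, 0.7]
opening: 0.528
finger_force: 0.0
```

```bash
python3 - <<'E'
from h import *
c=eyes.capture("scene");cv2.imwrite("pics/s9.png",cv2.resize(c["img"][130:360,180:440,::-1],None,fx=2.6,fy=2.6,interpolation=cv2.INTER_CUBIC))
P=cloud(c);X,Y,Z=[P[...,i] for i in range(3)];hsv=cv2.cvtColor(c["img"],cv2.COLOR_RGB2HSV)
k=(hsv[...,1]<50)&(hsv[...,2]>170)&(Z>28)&(Z<40)&(X>445)&(X<640)&(Y<200)&(Y>120); v,u=np.nonzero(k);q=np.array([onz(c,a,b,34)[:2] for a,b in zip(u,v)]); w=np.linalg.svd(q-q.mean(0))[2][0]; print(len(q),np.degrees(np.arctan(w[1]/w[0])),q.mean(0),monitor.observe()["eef_pos"])
E
```

```text
125 -4.438020495159748 [526.26894358 163.3962695 ] [450.81660451 419.77977073 216.17742376]
```

View pics/s9.png

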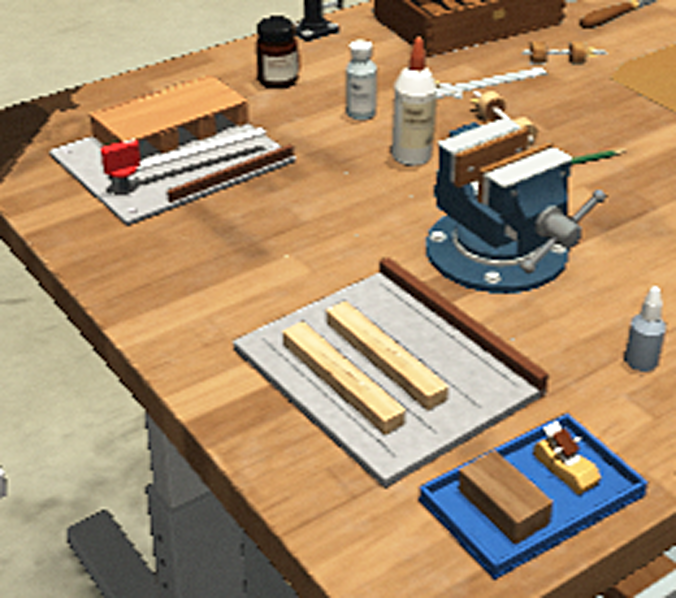

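The final view shows the keeper arm back in its locked position, its mean point matching the first view to about 0.2 mm. Both strips lie parallel on the board, and the block and plane are in the tray. The bottles still stand. Handing in.

```bash
python3 -c "
from bench import r
print(r.finish_job())"
```

```text
the job is handed in; nothing more can be done
None
```

The job is done and handed in: the sanding block and plane are in the tray, both strips in the rack (the third lane was empty) lie side by side on the board, and the keeper is back in its locked position; setting the block down reached 88 N at the wrist, under the 120 N limit.

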